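Put the bench kit back in its fitted till

TASK

End of the job: the block plane, the cork sanding block, the tape measure and the tin of wax lie about the bench to the right of the fitted drawer till; put them back into it, each in the cut-out that was made for its outline, right way up and down flat on the cut-out's floor. Lower them in gently rather than dropping them, and leave all four lying free in their places.

Things in the scene. Friction and masses are not known exactly. Their poses are not given: they have to be found in the camera images.
- block_plane: Small iron block plane, 48 x 160 mm, 64 mm high, 0.6 kg, lying on its sole on the bench to the right of the till (not the one far left behind the vice). Origin: centre of the sole (underside); own y along its 160 mm length, z up. Grip it across its 48 mm wide flanks, which are parallel from 10 to 40 mm above the sole; the cap between them reaches 66 mm.
- sanding_block: Brown cork sanding block, 63 x 109 mm, 34 mm high, plain rectangular, 0.1 kg, on the open bench. Origin: centre of the underside; own y along its 109 mm length, x across its 63 mm width, z up. Not the smaller, paler wood offcut. Fingertips kept 13 mm above a tool's underside clear the insert when it is seated.
- tape_measure: Yellow and black tape measure, lying flat, 74 x 76 mm overall, 36 mm high, 0.2 kg. Origin: below the centre of those overall sizes, at the underside; z up. The case is 66 mm wide along its own x (from -37 to +29 mm), so grip it along own x with the grasp centred at x = -4 mm, y = +2 mm.
- wax_tin: Cream-coloured round tin of wax, 56 mm in diameter, 55 mm high, 0.16 kg, standing upright on the open bench. Origin: centre of the underside, z up.
- insert_plane: Fixed pale plywood insert, 186 mm (own x) x 98 mm (own y), one of four lying side by side in a low till. Cut-out: long rectangle 175 (x) x 62 (y) mm, 10 mm deep, dark rubber floor, 3 mm bevel at the mouth. Origin: centre of the underside, and the cut-out is centred on it; z up. Cut-out floor at z = 4 mm, insert's top at 14 mm. Takes the plane, either way round.
- insert_sanding: Fixed pale plywood insert, 186 mm (own x) x 98 mm (own y), one of four lying side by side in a low till. Cut-out: shorter rectangle 124 (x) x 77 (y) mm, 10 mm deep, dark rubber floor, 3 mm bevel at the mouth. Origin: centre of the underside, and the cut-out is centred on it; z up. Cut-out floor at z = 4 mm, insert's top at 14 mm. Takes the sanding block, either way round.
- insert_tape: Fixed pale plywood insert, 186 mm (own x) x 98 mm (own y), one of four lying side by side in a low till. Cut-out: near-square 89 (x) x 87 (y) mm, 10 mm deep, dark rubber floor, 3 mm bevel at the mouth. Origin: centre of the underside, and the cut-out is centred on it; z up. Cut-out floor at z = 4 mm, insert's top at 14 mm. Grip along own x: neighbours are 100 mm off along y.
- insert_wax: Fixed pale plywood insert, 186 mm (own x) x 98 mm (own y), one of four lying side by side in a low till. Cut-out: round, 71 mm diameter, 10 mm deep, dark rubber floor, 3 mm bevel at the mouth. Origin: centre of the underside, and the cut-out is centred on it; z up. Cut-out floor at z = 4 mm, insert's top at 14 mm. Inserts' tops are 19 mm above the bench.

How it is judged:
At the end, for the whole second after the job is handed in: Each of the four tools lies released and still in the cut-out of its own outline: its underside within 3 mm of the cut-out's floor, its origin within 13 mm of the cut-out's centre (what the fit allows), upright within 3.4 degrees (horizontal distance between block_plane and insert_plane below 0.013 m and z of block_plane in the frame of insert_plane between 0.001 and 0.007 m and angle between each of block_plane, sanding_block, tape_measure, wax_tin's own z axis and vertical below 0.06 rad and linear speed of each of block_plane, sanding_block, tape_measure, wax_tin below 0.02 m/s and horizontal distance between sanding_block and insert_sanding below 0.013 m and z of sanding_block in the frame of insert_sanding between 0.001 and 0.007 m and horizontal distance between tape_measure and insert_tape below 0.013 m and z of tape_measure in the frame of insert_tape between 0.001 and 0.007 m and horizontal distance between wax_tin and insert_wax below 0.013 m and z of wax_tin in the frame of insert_wax between 0.001 and 0.007 m); the robot touches nothing.
It fails at once if the block plane is dropped or slammed into its cut-out (faster than 0.5 m/s within the last 25 mm above its floor) (horizontal distance between block_plane and insert_plane below 0.03 m and z of block_plane in the frame of insert_plane below 0.029 m and linear speed of block_plane above 0.5 m/s).
It fails at once if the sanding block is dropped or slammed into its cut-out (faster than 0.5 m/s within the last 25 mm above its floor) (horizontal distance between sanding_block and insert_sanding below 0.03 m and z of sanding_block in the frame of insert_sanding below 0.029 m and linear speed of sanding_block above 0.5 m/s).
It fails at once if the tape measure is dropped or slammed into its cut-out (faster than 0.5 m/s within the last 25 mm above its floor) (horizontal distance between tape_measure and insert_tape below 0.03 m and z of tape_measure in the frame of insert_tape below 0.029 m and linear speed of tape_measure above 0.5 m/s).
It fails at once if the wax tin is dropped or slammed into its cut-out (faster than 0.5 m/s within the last 25 mm above its floor) (horizontal distance between wax_tin and insert_wax below 0.03 m and z of wax_tin in the frame of insert_wax below 0.029 m and linear speed of wax_tin above 0.5 m/s).
It also fails if it takes over 102 s, if anything falls off the work surface, if the arm or the gripper's body presses on something with over 40 N, if the wrist force passes 120 N, or if a joint passes its speed limit or range.

ROBOT

A 6-joint arm with a two-finger parallel gripper is mounted at the origin on a cart in front of the work surface, level with it; the furniture and walls round the work are solid. World frame = base frame: x ahead of the robot, y to its left, z up, the work surface at z = 0. Lengths are in m, angles in rad, forces in N, time in s.
With the tool pointing down it reaches from about 0.35 to 0.975 m from the base axis. Payload 4.9 kg.
Tool frame: the origin (TCP) lies at the very end of the fingers, on their centre line; the grasp point (between the pads) lies 19 mm behind it; y points along the fingers, z is the direction in which the jaws open and shut, and the axes are right-handed (so a half turn about y gives the same grasp; the last joint's range is limited). The gripper opens to 85 mm and grips with 20 to 120 N. Pads are 22 mm wide; open, the fingers measure 114 mm over their backs; the gripper's body (76 mm by 85 mm) begins 54 mm behind the grasp point. The pads swing forward as they close: fully open they stand 13 mm farther back than shut.
Start: joints at [1.103, 0.053, 1.613, -0, 1.476, -0.119], TCP at [0.214, 0.587, 0.231] pointing down, gripper open.
Joint ranges: [-3.01, 3.01], [-1.01, 2.22], [0.06, 2.58], [-1.02, 4.17], [0.09, 2.62], [-3.14, 3.14]. Speed limits (rad/s): [2.57, 2.57, 3.14, 3.14, 3.14, 3.14].

INTERFACE

Orientations are given as a rotation vector (axis times angle).
In Python, from station import ctrl gives the robot as it stands.
- The arm moves only by the tool arm_command, never from a script. Its argument "steps" is a list of rows, each a list of 3 entries, a list of its own where there are three numbers: the shift along the tool's x, y, z in m, then the turn, a rotation vector about the tool's x, y, z in degrees, then the opening, from 0 (shut) to 1 (fully open). In form: [[[dx, dy, dz], [ax, ay, az], gripper], ...]. A call has 1 to 5 rows; each row is the pose to reach, as a shift and turn from the pose measured when the call began, along the tool's axes at that moment; what a row does not reach only later rows make up. A row lasts 1/10 s, in which the tool goes at most 50 mm and 8.59 degrees, less where a joint would pass 70% of its speed; a pose out of reach is approached as far as the arm can. A call with a gripper value outside its range is refused whole. The fingers move at their own pace and stop on an object; "force" is the grip in N (left out, the last holds). Time passes only in rows, so rows that repeat a pose let the fingers close. It gives the time, the measured TCP pose, the force and the opening at its end, in the units of the state.
- ctrl.get_obs(): the state, without advancing time (a new reading comes with each control period).
- ctrl.get_image(name): name is "scene" or "top"; returns a dict with "img" (400x640x3 uint8, red, green, blue), "camera_matrix" (3x3 intrinsics, pixels), "world_from_camera" (4x4, takes a point from camera to world coordinates). Camera axes: x right, y up, looking along -z (the intrinsics and any distortion apply to the point x, -y, -z); pixel columns grow to the right and rows downward; lengths in m; the calibration is good to about 2 mm. A picture is of the moment at which its call begins. There is no depth.
- ctrl.finish_job(): hands the job in, once; it reports no verdict.
Trained networks look in a picture, given as the dict that the camera call returned (one of the last four; its "shot" number tells which), for a name from the list of things; names that differ only in an ending like _2 or _b are one class to them, and where a whole thing is asked for, a point or a joint stands for the part that bears it (a point fixed in the world has none). Each returns a list of dicts, best first, with "confidence" (0 to 1); they miss things now and then, are a little off and sometimes report something else, mostly with a low value. They report only what shows in the picture. A call takes as long as a camera call.
- ctrl.boxes_of(picture, name): "position" ([row, column] in pixels, amid what is visible of it).
The state is a dict: "t": time; "q": joint angles; "dq": joint speeds; "effort": joint torques, N m; "tool_pos": TCP position; "tool_rot": TCP orientation; "contact_force": force on the tool from outside, world axes, zero at the start; "wrist_torque": the same for the moment, N m; "opening": finger opening in m.
Only numpy, scipy, OpenCV 4.12 (cv2) and the standard library are available. Lean on these libraries where they do the work, as an engineer would, in place of code of your own. Each camera call takes 0.05 s, during which the arm holds its last target.

## Working session

There is one attempt and no reset: what is moved stays moved. The work goes in short steps, Python scripts to look and compute and a tool call to move; the robot and the scene stay as the last step left them, time stands still between calls to the robot, and variables do not carry over. Pictures are saved under pics/ and viewed, and the job is handed in when it is done.

Besides the shell and the picture viewer there is one more tool, called as name(argument=value, ...), one argument or row to a line, values as JSON. arm_command: Moves the arm, as the interface text tells. Its arguments: {"type":"object","properties":{"steps":{"type":"array"},"force":{"type":"number"}},"required":["steps"]}

```bash
ls; mkdir -p pics
python3 - <<'E'
from station import ctrl
import cv2
print(ctrl.get_obs())
for n in("top","scene"):
    p=ctrl.get_image(n); cv2.imwrite(f"pics/{n}0.png",p["img"][:,:,::-1]); print(n,p["camera_matrix"],p["world_from_camera"],p.keys())
    for k in "block_plane sanding_block tape_measure wax_tin insert_plane insert_sanding insert_tape insert_wax".split():
        print(k,[(b["position"],round(b["confidence"],2)) for b in ctrl.boxes_of(p,k)])
E
```

```text
pics
{'t': 0.0, 'q': array([ 1.10300325e+00,  5.33653346e-02,  1.61429144e+00,  3.46851228e-05,
        1.47597969e+00, -1.19027021e-01]), 'dq': array([-4.30659063e-05,  3.35412450e-04, -3.71313330e-05,  7.44209784e-04,
       -6.06565124e-04,  1.05608920e-03]), 'effort': array([-2.81617518e-03, -3.93665314e+01, -3.70185649e+01, -3.00660722e-04,
        6.75925883e-03, -4.73925486e-07]), 'tool_pos': array([0.21331346, 0.58681659, 0.23005928]), 'tool_rot': array([-1.55536648,  0.27423721, -0.27325244]), 'contact_force': array([ 0.28766045, -0.08254036, -0.45688767]), 'wrist_torque': array([ 0.0045355 ,  0.01639856, -0.01071428]), 'opening': 0.08551251434249099}
top [[512.36112017   0.         313.25151281]
 [  0.         512.36112017 198.61395138]
 [  0.           0.           1.        ]] [[-0.01053344  0.99113554 -0.13243637  0.3487884 ]
 [-0.9999198  -0.01137176 -0.00557521  0.05808277]
 [-0.00703182  0.13236702  0.99117583  1.38799929]
 [ 0.          0.          0.          1.        ]] dict_keys(['img', 'camera_matrix', 'world_from_camera', 'shot'])
block_plane [([234.2, 355.7], 
[... 362 characters left out ...]

scene [[363.06108611   0.         318.26527715]
 [  0.         363.06108611 198.43583035]
 [  0.           0.           1.        ]] [[ 0.48881595  0.58156589 -0.65026155 -0.06847276]
 [-0.8722431   0.3122741  -0.37639988 -0.28927044]
 [-0.01584148  0.75117641  0.65991139  0.64408154]
 [ 0.          0.          0.          1.        ]] dict_keys(['img', 'camera_matrix', 'world_from_camera', 'shot'])
block_plane [([241.2, 344.8], 0.72)]
sanding_block [([189.9, 374.5], 0.95)]
tape_measure [([267.0, 386.9], 0.93)]
wax_tin [([294.3, 440.2], 0.58)]
insert_plane [([201.4, 252.7], 0.64)]
insert_sanding [([190.5, 221.5], 0.76)]
insert_tape [([180.2, 197.4], 0.91)]
insert_wax [([217.5, 287.7], 0.9)]
```

View pics/top0.png

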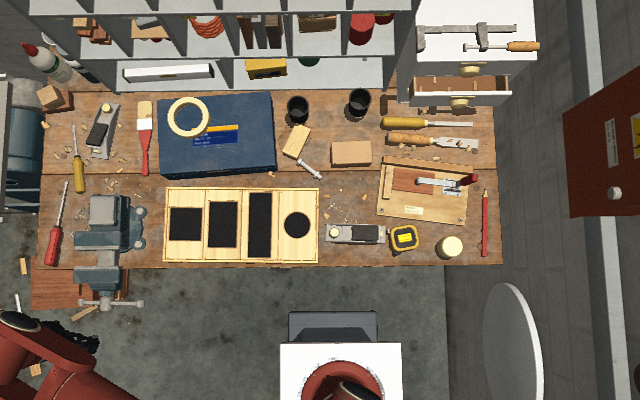

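View pics/scene0.png

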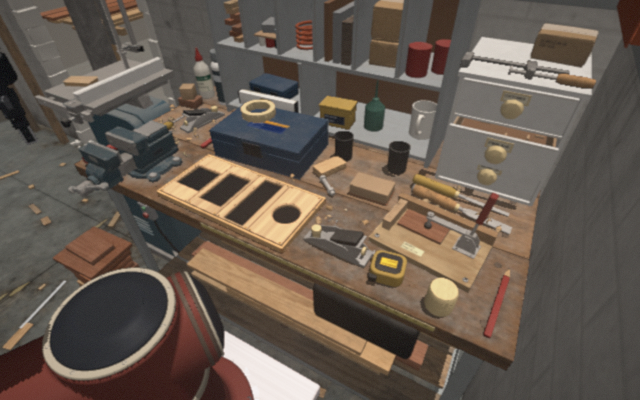

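Run:
```python
import cv2
a=cv2.imread("pics/top0.png")
c=a[115:285,130:490]; cv2.imwrite("pics/top0z.png",cv2.resize(c[:,:190],None,fx=4,fy=3.5,interpolation=cv2.INTER_CUBIC)); 
cv2.imwrite("pics/top0y.png",cv2.resize(c[:,190:],None,fx=4,fy=3.5,interpolation=cv2.INTER_CUBIC))
```

```text
(no output)
```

View pics/top0z.png

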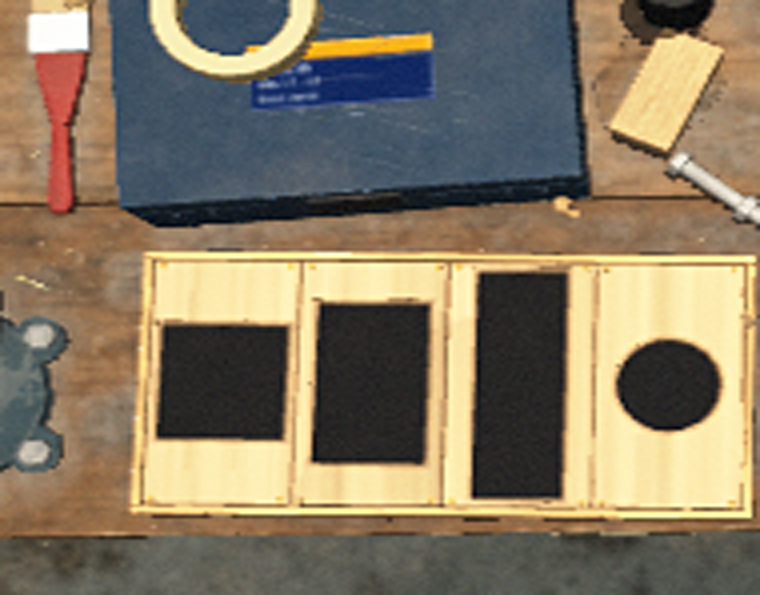

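View pics/top0y.png

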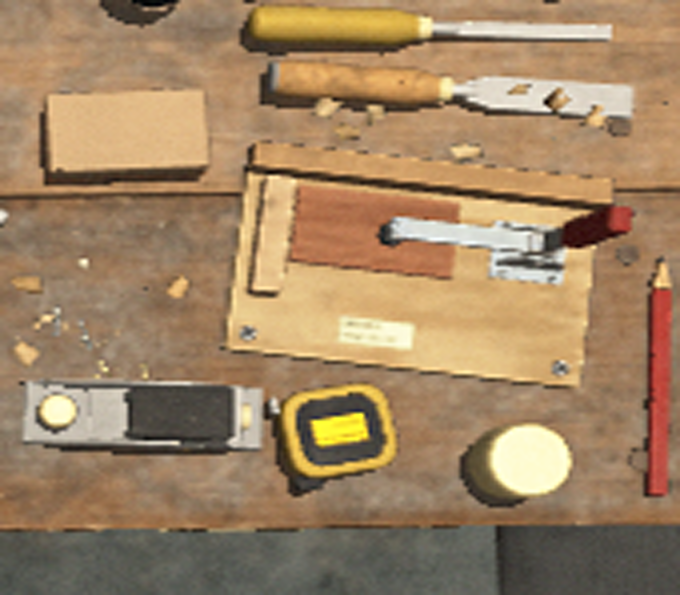

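The top view shows the four cut-outs at about rows 225 and columns 185 to 297. The plane is at (234,356), the tape at (238,403), the tin at (247,451) and the cork block at (152,351). The networks agree, apart from low-confidence extras. Next I'll measure precisely by segmentation.

```bash
cat > h.py <<'E'
import numpy as np, cv2
from scipy.spatial.transform import Rotation as Rn
def p2w(p,uv,z):
    K=p["camera_matrix"];T=p["world_from_camera"]
    uv=np.atleast_2d(uv).astype(float)
    d=np.c_[(uv[:,0]-K[0,2])/K[0,0],-(uv[:,1]-K[1,2])/K[1,1],-np.ones(len(uv))]@T[:3,:3].T
    o=T[:3,3]; return o+d*((z-o[2])/d[:,2])[:,None]
def w2p(p,X):
    K=p["camera_matrix"];T=p["world_from_camera"]
    c=(np.atleast_2d(X)-T[:3,3])@T[:3,:3]
    return np.c_[K[0,0]*c[:,0]/-c[:,2]+K[0,2],-K[1,1]*c[:,1]/-c[:,2]+K[1,2]]
def go(ctrl,pos,psi):
    """print shift/turn in tool axes to TCP pos, tool down, jaw axis at angle psi (world xy), mod pi nearest"""
    o=ctrl.get_obs();R0=Rn.from_rotvec(o["tool_rot"]).as_matrix()
    best=None
    for k in (0,np.pi):
        z=np.array([np.cos(psi+k),np.sin(psi+k),0]);y=np.array([0,0,-1.]);x=np.cross(y,z)
        rv=Rn.from_matrix(R0.T@np.c_[x,y,z]).as_rotvec(degrees=True)
        print("turn",np.round(rv,1),"norm",round(float(np.linalg.norm(rv)),1))
    print("shift",np.round(R0.T@(np.array(pos)-o["tool_pos"]),4),"pos",o["tool_pos"].round(4),"R",R0.round(3).tolist(),"t",round(o["t"],2),"op",round(o["opening"],4),"q",o["q"].round(2),"F",o["contact_force"].round(1))
E
python3 - <<'E'
from station import ctrl
from h import *
p=ctrl.get_image("top");I=p["img"];g=I.max(2).astype(int)
print(go(ctrl,[0.6,-.1,.2],0))
m=((g<60)).astype(np.uint8)
n,l,s,c=cv2.connectedComponentsWithStats(m)
for i in range(1,n):
    if s[i][4]>300 and 160<c[i][0]<330 and 180<c[i][1]<270:
        pts=np.argwhere(l==i)[:,::-1].astype(np.float32)
        r=cv2.minAreaRect(pts)
        box=p2w(p,cv2.boxPoints(r),.009)
        print("hole",c[i].round(1),p2w(p,c[i],.009)[0].round(4),"rectc",box.mean(0).round(4),"sides",np.linalg.norm(box[1]-box[0])*1e3,np.linalg.norm(box[2]-box[1])*1e3,"ang",np.degrees(np.arctan2(*(box[1]-box[0])[1::-1])).round(1))
A=I[:,:,::-1]
for nm,(r,cc) in dict(plane=(235,354),tape=(239,403),tin=(246,451),cork=(153,351)).items():
    cv2.imwrite(f"pics/z_{nm}.png",cv2.resize(A[r-25:r+25,cc-37:cc+38],None,fx=10,fy=10,interpolation=cv2.INTER_NEAREST))
q=ctrl.get_image("scene");B=q["img"][:,:,::-1]
cv2.imwrite("pics/z_scene.png",cv2.resize(B[165:325,300:460],None,fx=4.5,fy=3.7,interpolation=cv2.INTER_CUBIC))
E
```

```text
turn [-0. 70.  0.] norm 70.0
turn [   0. -110.    0.] norm 110.0
shift [ 0.598   0.0313 -0.5139] pos [0.2136 0.5873 0.2313] R [[0.94, 0.0, 0.342], [-0.342, -0.0, 0.94], [0.0, -1.0, 0.0]] t 0.95 op 0.0852 q [ 1.1   0.05  1.61 -0.    1.48 -0.12] F [ 0.  -0.2  1.3]
None
hole [259.3 224.7] [0.4637 0.2123 0.009 ] rectc [0.4649 0.213  0.009 ] sides 59.91843480018719 170.40910444229874 ang -90.7
hole [222.2 224.1] [0.4664 0.3126 0.009 ] rectc [0.467  0.3126 0.009 ] sides 121.91066524777736 74.19407039179264 ang -1.3
hole [185.  223.6] [0.4688 0.4131 0.009 ] rectc [0.4689 0.413  0.009 ] sides 87.22182223846823 83.74225385909267 ang -1.5
hole [296.6 224.8] [0.4623 0.1116 0.009 ] rectc [0.4629 0.1112 0.009 ] sides 66.44650472198012 65.49925235452659 ang -26.8
```

View pics/z_plane.png

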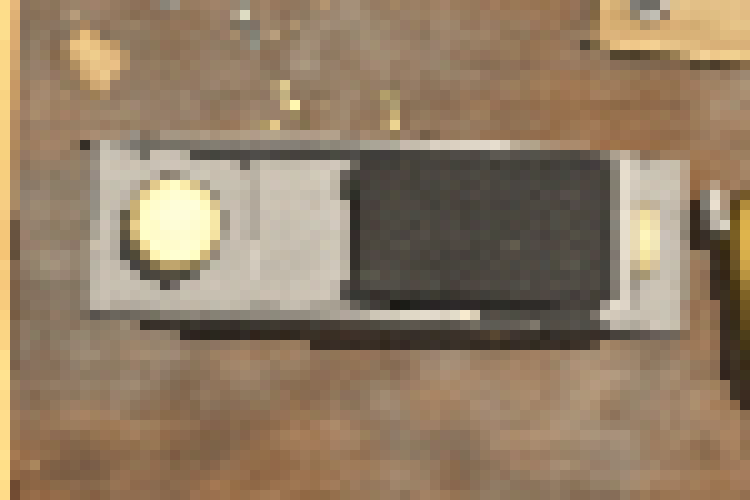

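View pics/z_tape.png

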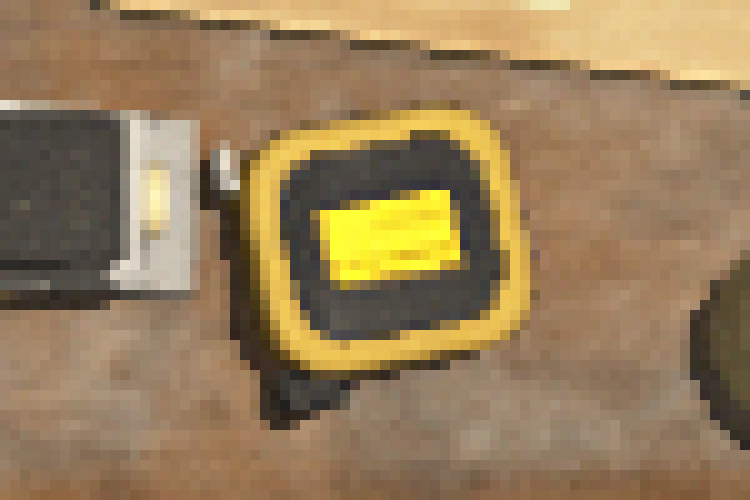

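View pics/z_tin.png

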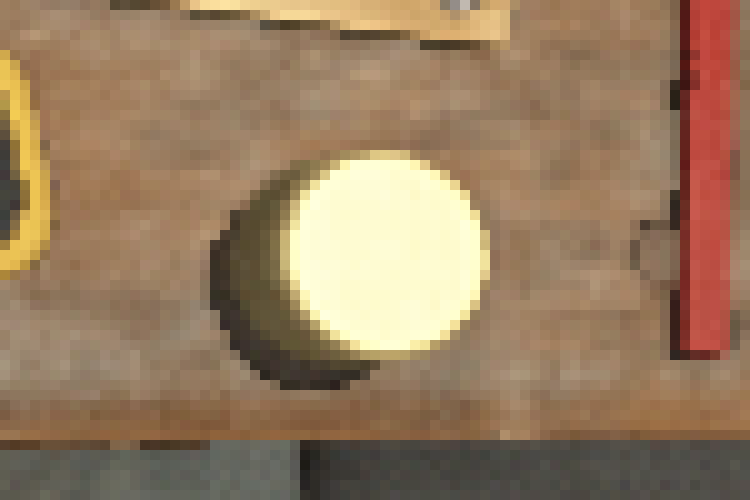

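View pics/z_cork.png

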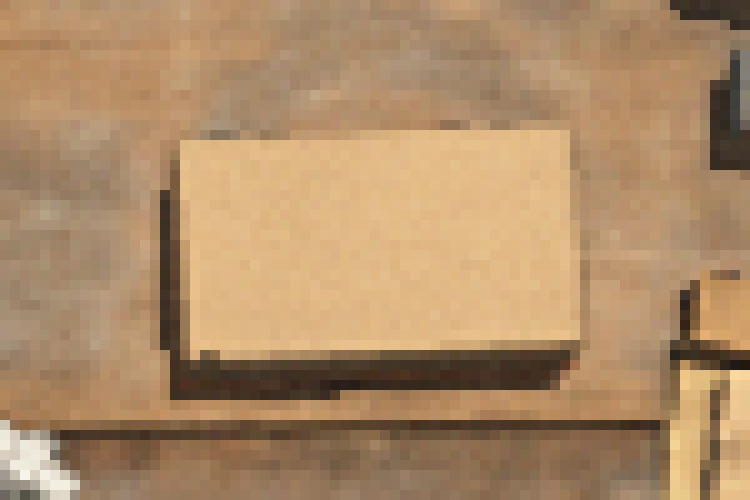

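View pics/z_scene.png

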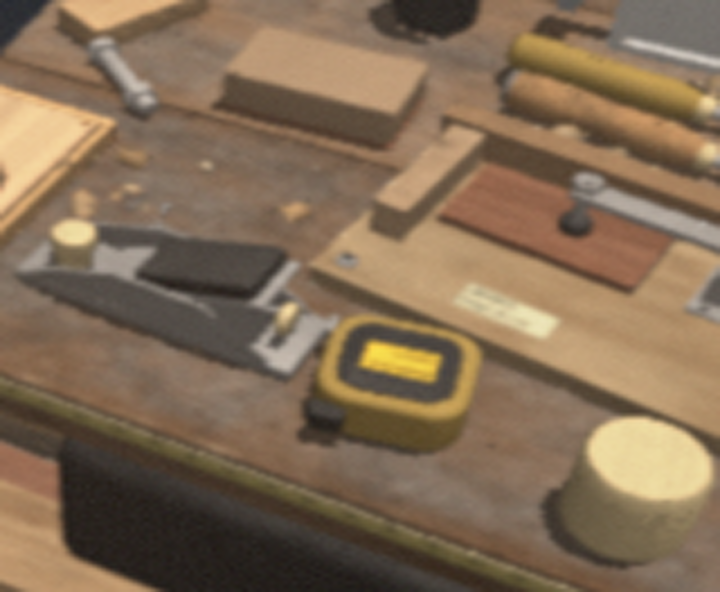

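Run:
```python
from station import ctrl
from h import *
p=ctrl.get_image("top");I=p["img"]
def zc(pts,r,cc): return np.array(pts,float)/10-.5+[cc-37,r-25]
def rep(n,w):
    print(n,w.mean(0).round(4),[(round(1e3*np.linalg.norm(w[i]-w[i-1]),1),round(float(np.degrees(np.arctan2(w[i]-w[i-1])[1]) if 0 else np.degrees(np.arctan2((w[i]-w[i-1])[1],(w[i]-w[i-1])[0]))),1)) for i in range(4)])
rep("cork",p2w(p,zc([(180,140),(570,130),(580,345),(190,355)],153,351),.034))
for z in (.005,.02): rep("plane",p2w(p,zc([(98,143),(688,160),(687,330),(90,317)],235,354),z))
hsv=cv2.cvtColor(I,cv2.COLOR_RGB2HSV)
w=I.astype(int)
m=((w.min(2)>150)&(w[:,:,0]>230)).astype(np.uint8)
n,l,s,c=cv2.connectedComponentsWithStats(m)
for i in range(1,n):
    if abs(c[i]-[451,246]).max()<6: print("tin",c[i],s[i],p2w(p,c[i],.055), "d",2*np.sqrt(s[i][4]/np.pi)*1e3*1.333/512)
m=((hsv[:,:,0]>15)&(hsv[:,:,0]<32)&(hsv[:,:,1]>140)&(hsv[:,:,2]>120)).astype(np.uint8)
m[:, :380]=0;m[:,425:]=0;m[:222]=0;m[258:]=0
pts=np.argwhere(m)[:,::-1].astype(np.float32);r=cv2.minAreaRect(pts)
print(r,len(pts)); rep("tape",p2w(p,cv2.boxPoints(r),.034)); 
# jig board edge line
print("jig edge",p2w(p,zc([(120,10),(750,95)],239,403),.015))
print("bench edge",p2w(p,zc([(400,435)],246,451),0), "jig R", p2w(p,[130+190+580/4,115+383/3.5],.015),p2w(p,[320+230/4,115+350/3.5],.015))
cv2.imwrite("pics/m.png",cv2.resize(m[214:264,366:441]*255,None,fx=8,fy=8,interpolation=0))
```

```text
cork [ 0.6561 -0.0388  0.034 ] [(np.float64(59.3), 1.7), (np.float64(105.5), -89.2), (np.float64(59.3), -178.9), (np.float64(104.9), 90.8)]
plane [ 0.4381 -0.0473  0.005 ] [(np.float64(47.0), -3.4), (np.float64(159.4), -92.3), (np.float64(45.8), 178.0), (np.float64(160.6), 88.1)]
plane [ 0.4371 -0.0461  0.02  ] [(np.float64(46.5), -3.4), (np.float64(157.7), -92.3), (np.float64(45.3), 178.0), (np.float64(158.8), 88.1)]
tin [452.11295681 246.03322259] [443 237  20  19 301] [[ 0.3989768  -0.29245734  0.055     ]] d 50.96810603060912
((404.4615478515625, 237.3076934814453), (24.71063232421875, 27.064027786254883), 78.69007110595703) 357
tape [ 0.4241 -0.1737  0.034 ] [(np.float64(64.8), 9.6), (np.float64(71.8), -79.3), (np.float64(64.8), -170.8), (np.float64(71.4), 100.6)]
jig edge [[ 0.48714771 -0.10656636  0.015     ]
 [ 0.46235071 -0.27474486  0.015     ]]
bench edge [[ 0.35300355 -0.30840845  0.        ]] jig R [[ 0.45778445 -0.3401199   0.015     ]] [[ 0.48579683 -0.10652972  0.015     ]]
```

View pics/m.png

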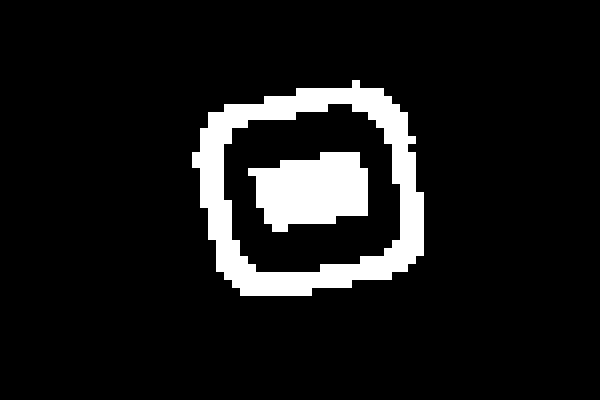

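arm_command(
  steps=[
    [[0.34, 0.03, -0.24], [0, 70, 0], 1],
    [[0.34, 0.03, -0.24], [0, 70, 0], 1],
    [[0.34, 0.03, -0.24], [0, 70, 0], 1],
    [[0.34, 0.03, -0.24], [0, 70, 0], 1],
    [[0.34, 0.03, -0.24], [0, 70, 0], 1],
  ],
  force=40,
)

```text
t: 1.55
tool_pos: [0.3567, 0.381, 0.2134]
tool_rot: [-1.394, 0.859, -0.859]
contact_force: [1.0, 0.8, 0.1]
opening: 0.0852
```

Run:
```python
from station import ctrl
from h import *
go(ctrl,[.45,.1,.2],0)
```

```text
turn [-0.  26.7 -0. ] norm 26.7
turn [-0.000e+00 -1.533e+02  1.000e-01] norm 153.3
shift [ 0.2929  0.0134 -0.043 ] pos [0.3567 0.381  0.2134] R [[0.45, 0.001, 0.893], [-0.893, 0.0, 0.45], [-0.0, -1.0, 0.001]] t 1.55 op 0.0852 q [ 0.68 -0.19  1.87 -0.    1.46  0.21] F [1.  0.8 0.1]
```

arm_command(
  steps=[
    [[0.293, 0.013, -0.043], [0, 26.7, 0], 1],
    [[0.293, 0.013, -0.043], [0, 26.7, 0], 1],
    [[0.293, 0.013, -0.043], [0, 26.7, 0], 1],
    [[0.293, 0.013, -0.043], [0, 26.7, 0], 1],
    [[0.293, 0.013, -0.043], [0, 26.7, 0], 1],
  ],
)

```text
t: 2.05
tool_pos: [0.4351, 0.1437, 0.2028]
tool_rot: [-1.207, 1.208, -1.21]
contact_force: [0.9, -0.0, 0.3]
opening: 0.0852
```

Run:
```python
from station import ctrl
from h import *
go(ctrl,[.399,-.2925,.15],0)
```

```text
turn [-0.1  0.  -0. ] norm 0.1
turn [-1.0e-01 -1.8e+02  2.0e-01] norm 180.0
shift [ 0.4362  0.0524 -0.0363] pos [0.4351 0.1437 0.2028] R [[0.0, 0.002, 1.0], [-1.0, 0.001, 0.0], [-0.001, -1.0, 0.002]] t 2.05 op 0.0852 q [ 0.16 -0.35  2.02  0.    1.47  0.16] F [ 0.9 -0.   0.3]
```

arm_command(
  steps=[
    [[0.436, 0.052, -0.036], [0, 0, 0], 1],
    [[0.436, 0.052, -0.036], [0, 0, 0], 1],
    [[0.436, 0.052, -0.036], [0, 0, 0], 1],
    [[0.436, 0.052, -0.036], [0, 0, 0], 1],
    [[0.436, 0.052, -0.036], [0, 0, 0], 1],
  ],
)

```text
t: 2.55
tool_pos: [0.4143, -0.1038, 0.1733]
tool_rot: [-1.207, 1.207, -1.211]
contact_force: [0.5, 0.3, -0.1]
opening: 0.0855
```

Run:
```python
from station import ctrl
from h import *
go(ctrl,[.399,-.2925,.15],0)
```

```text
turn [-0.2  0.  -0. ] norm 0.2
turn [  -0.  -180.     0.3] norm 180.0
shift [ 0.1887  0.0232 -0.0154] pos [ 0.4143 -0.1038  0.1733] R [[0.0, 0.004, 1.0], [-1.0, 0.0, 0.0], [-0.0, -1.0, 0.004]] t 2.55 op 0.0855 q [-0.42 -0.42  2.12  0.    1.44 -0.42] F [ 0.5  0.3 -0.1]
```

arm_command(
  steps=[
    [[0.189, 0.023, -0.015], [-0.2, 0, 0], 1],
    [[0.189, 0.023, -0.015], [-0.2, 0, 0], 1],
    [[0.189, 0.023, -0.015], [-0.2, 0, 0], 1],
    [[0.189, 0.023, -0.015], [-0.2, 0, 0], 1],
    [[0.189, 0.023, -0.015], [-0.2, 0, 0], 1],
  ],
)

```text
t: 3.05
tool_pos: [0.3983, -0.2968, 0.1498]
tool_rot: [-1.208, 1.214, -1.213]
contact_force: [0.2, -0.2, -0.0]
opening: 0.0854
```

Run:
```python
from station import ctrl
from h import *
go(ctrl,[.399,-.2925,.02],0)
for n in("top","scene"):
    p=ctrl.get_image(n); cv2.imwrite(f"pics/{n}1.png",p["img"][:,:,::-1])
```

```text
turn [ 0.  -0.3  0. ] norm 0.3
turn [-1.000e-01  1.797e+02  1.000e-01] norm 179.7
shift [-0.0044  0.1298  0.0008] pos [ 0.3983 -0.2968  0.1498] R [[-0.005, -0.001, 1.0], [-1.0, -0.001, -0.005], [0.001, -1.0, -0.001]] t 3.05 op 0.0854 q [-0.79 -0.2   1.99 -0.    1.35 -0.78] F [ 0.2 -0.2 -0. ]
```

View pics/scene1.png

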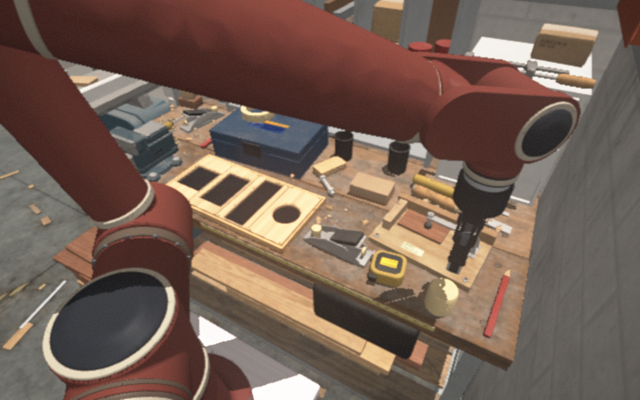

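View pics/top1.png

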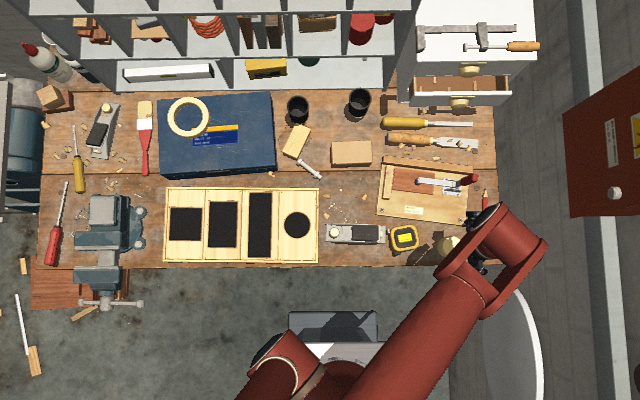

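The scene view shows the gripper open above the tin (tool near (462,255), tin at (441,297)). I'll descend.

arm_command(
  steps=[
    [[-0.004, 0.04, 0.001], [0, 0, 0], 1],
    [[-0.004, 0.08, 0.001], [0, 0, 0], 1],
    [[-0.004, 0.11, 0.001], [0, 0, 0], 1],
    [[-0.004, 0.127, 0.001], [0, 0, 0], 1],
    [[-0.004, 0.127, 0.001], [0, 0, 0], 1],
  ],
)

```text
t: 3.65
tool_pos: [0.3985, -0.2859, 0.0202]
tool_rot: [-1.209, 1.215, -1.203]
contact_force: [0.1, -0.1, 1.2]
opening: 0.0855
```

Run:
```python
from station import ctrl
from h import *
go(ctrl,[.399,-.2925,.02],0)
p=ctrl.get_image("scene"); cv2.imwrite(f"pics/s2.png",cv2.resize(p["img"][200:340,380:540,::-1],None,fx=4,fy=4))
```

```text
turn [ 0.3  0.  -0.3] norm 0.4
turn [  -0.5 -180.    -0.4] norm 180.0
shift [0.0066 0.0001 0.0005] pos [ 0.3985 -0.2859  0.0202] R [[0.0, -0.005, 1.0], [-1.0, 0.006, 0.0], [-0.006, -1.0, -0.005]] t 3.65 op 0.0855 q [-0.77 -0.03  2.07  0.    1.1  -0.78] F [ 0.1 -0.1  1.2]
```

View pics/s2.png

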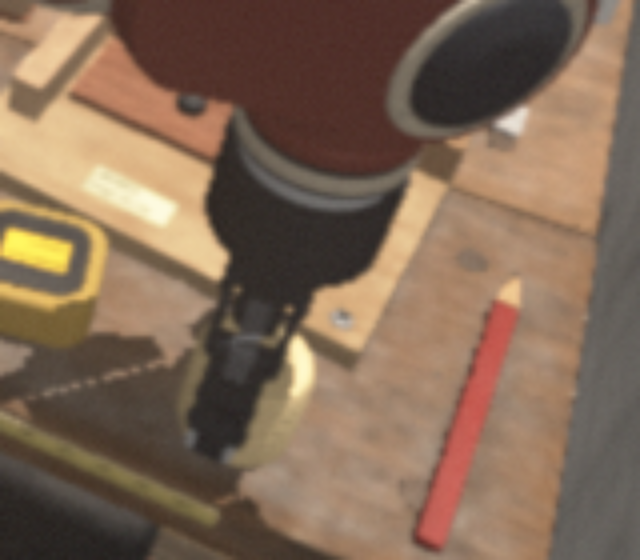

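arm_command(
  steps=[
    [[0.007, 0, 0], [0, 0, 0], 1],
    [[0.007, 0, 0], [0, 0, 0], 1],
    [[0.007, 0, 0], [0, 0, 0], 1],
  ],
)

```text
t: 4.0
tool_pos: [0.4006, -0.2952, 0.0237]
tool_rot: [-1.208, 1.21, -1.208]
contact_force: [-0.2, 0.1, -0.2]
opening: 0.086
```

Run:
```python
from station import ctrl
from h import *
go(ctrl,[.399,-.2925,.02],0)
p=ctrl.get_image("scene"); cv2.imwrite(f"pics/s3.png",cv2.resize(p["img"][200:340,380:540,::-1],None,fx=4,fy=4))
```

```text
turn [ 0.  -0.  -0.1] norm 0.1
turn [1.0e-01 1.8e+02 0.0e+00] norm 180.0
shift [-0.0027  0.0037 -0.0016] pos [ 0.4006 -0.2952  0.0237] R [[-0.0, -0.0, 1.0], [-1.0, 0.001, -0.0], [-0.001, -1.0, -0.0]] t 4.0 op 0.086 q [-0.79 -0.02  2.06  0.    1.1  -0.79] F [-0.2  0.1 -0.2]
```

View pics/s3.png

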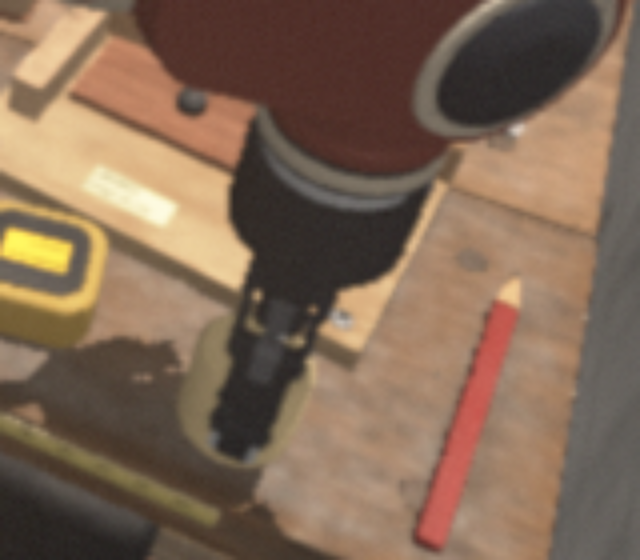

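The fingers straddle the tin centrally. Closing.

arm_command(
  steps=[
    [[-0.002, 0.002, 0], [0, 0, 0], 0],
    [[-0.002, 0.002, 0], [0, 0, 0], 0],
    [[-0.002, 0.002, 0], [0, 0, 0], 0],
    [[-0.002, 0.002, 0], [0, 0, 0], 0],
    [[-0.002, 0.002, 0], [0, 0, 0], 0],
  ],
  force=40,
)

```text
t: 4.55
tool_pos: [0.4006, -0.2932, 0.0218]
tool_rot: [-1.208, 1.21, -1.208]
contact_force: [-0.4, 1.0, 3.7]
opening: 0.0552
```

arm_command(
  steps=[
    [[0, 0, 0], [0, 0, 0], 0],
    [[0, 0, 0], [0, 0, 0], 0],
    [[0, 0, 0], [0, 0, 0], 0],
  ],
)

```text
t: 4.85
tool_pos: [0.4006, -0.2931, 0.0218]
tool_rot: [-1.208, 1.21, -1.208]
contact_force: [-0.5, -0.2, 2.2]
opening: 0.0548
```

arm_command(
  steps=[
    [[0, -0.02, 0], [0, 0, 0], 0],
    [[0, -0.06, 0], [0, 0, 0], 0],
    [[0, -0.1, 0], [0, 0, 0], 0],
    [[-0.04, -0.13, 0.01], [0, 0, 0], 0],
    [[-0.08, -0.13, 0.02], [0, 0, 0], 0],
  ],
)

```text
t: 5.35
tool_pos: [0.423, -0.2149, 0.1571]
tool_rot: [-1.205, 1.204, -1.218]
contact_force: [0.9, 0.6, 0.0]
opening: 0.0552
```

Run:
```python
from station import ctrl
from h import *
go(ctrl,[.4627,.1113,.15],0)
p=ctrl.get_image("scene"); cv2.imwrite(f"pics/s4.png",p["img"][:,:,::-1])
```

```text
turn [-0.4 -0.2  0.2] norm 0.5
turn [ -0.4 179.8  -0.7] norm 179.8
shift [-0.3263  0.006   0.0387] pos [ 0.423  -0.2149  0.1571] R [[-0.003, 0.008, 1.0], [-1.0, -0.004, -0.003], [0.004, -1.0, 0.008]] t 5.35 op 0.0552 q [-0.63 -0.27  2.04  0.    1.37 -0.62] F [0.9 0.6 0. ]
```

View pics/s4.png

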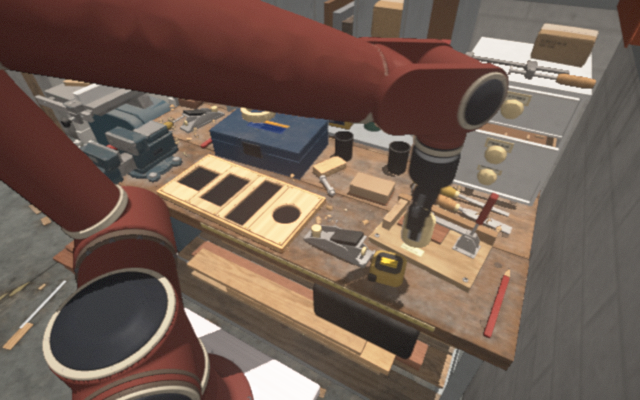

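The tin is held at about (418,228), so the grasp is good. Moving to its insert.

arm_command(
  steps=[
    [[-0.05, 0.005, 0.006], [0, 0, 0], 0],
    [[-0.1, 0.005, 0.012], [0, 0, 0], 0],
    [[-0.14, 0.005, 0.018], [0, 0, 0], 0],
    [[-0.18, 0.005, 0.024], [0, 0, 0], 0],
    [[-0.22, 0.005, 0.03], [0, 0, 0], 0],
  ],
)

```text
t: 5.9
tool_pos: [0.4516, 0.0136, 0.149]
tool_rot: [-1.205, 1.206, -1.206]
contact_force: [0.1, -0.4, -1.0]
opening: 0.0553
```

Run:
```python
from station import ctrl
from h import *
go(ctrl,[.4627,.1113,.11],0)
```

```text
turn [-0.2  0.1 -0.2] norm 0.3
turn [  -0.3 -179.9    0.3] norm 179.9
shift [-0.0975  0.0394  0.0112] pos [0.4516 0.0136 0.149 ] R [[0.002, 0.004, 1.0], [-1.0, 0.004, 0.002], [-0.004, -1.0, 0.004]] t 5.9 op 0.0553 q [-0.14 -0.32  2.09  0.    1.37 -0.14] F [ 0.1 -0.4 -1. ]
```

arm_command(
  steps=[
    [[-0.04, 0.01, 0.005], [0, 0, 0], 0],
    [[-0.07, 0.025, 0.009], [0, 0, 0], 0],
    [[-0.09, 0.035, 0.011], [0, 0, 0], 0],
    [[-0.098, 0.04, 0.011], [0, 0, 0], 0],
    [[-0.098, 0.04, 0.011], [0, 0, 0], 0],
  ],
)

```text
t: 6.4
tool_pos: [0.4612, 0.1121, 0.1077]
tool_rot: [-1.209, 1.208, -1.204]
contact_force: [0.2, -0.3, -1.5]
opening: 0.0549
```

arm_command(
  steps=[
    [[0, 0, 0], [0, 0, 0], 0],
    [[0, 0, 0], [0, 0, 0], 0],
  ],
)

```text
t: 6.6
tool_pos: [0.4614, 0.1112, 0.1079]
tool_rot: [-1.208, 1.208, -1.205]
contact_force: [0.1, -0.3, -1.2]
opening: 0.055
```

Run:
```python
from station import ctrl
from h import *
go(ctrl,[.4627,.1113,.031],0)
```

```text
turn [-0.   0.2 -0.2] norm 0.2
turn [  -0.3 -179.8    0. ] norm 179.8
shift [0.0001 0.0769 0.0012] pos [0.4614 0.1112 0.1079] R [[0.003, 0.001, 1.0], [-1.0, 0.003, 0.003], [-0.003, -1.0, 0.001]] t 6.6 op 0.055 q [ 0.08 -0.21  2.07  0.    1.28  0.07] F [ 0.1 -0.3 -1.2]
```

arm_command(
  steps=[
    [[0, 0.025, 0.001], [0, 0, 0], 0],
    [[0, 0.045, 0.001], [0, 0, 0], 0],
    [[0, 0.055, 0.001], [0, 0, 0], 0],
    [[0, 0.06, 0.001], [0, 0, 0], 0],
    [[0, 0.065, 0.001], [0, 0, 0], 0],
  ],
)

```text
t: 7.1
tool_pos: [0.4632, 0.1111, 0.0435]
tool_rot: [-1.206, 1.208, -1.206]
contact_force: [-0.8, -0.3, -1.3]
opening: 0.0548
```

arm_command(
  steps=[
    [[0, 0.003, 0], [0, 0, 0], 0],
    [[0, 0.006, 0], [0, 0, 0], 0],
    [[0, 0.009, 0], [0, 0, 0], 0],
    [[0, 0.01, 0], [0, 0, 0], 0],
    [[0, 0.01, 0], [0, 0, 0], 0],
  ],
)

```text
t: 7.6
tool_pos: [0.4631, 0.1111, 0.0334]
tool_rot: [-1.207, 1.208, -1.206]
contact_force: [-0.2, -0.7, -1.5]
opening: 0.0547
```

Run:
```python
from station import ctrl
from h import *
go(ctrl,[.4627,.1113,.031],0)
p=ctrl.get_image("scene"); cv2.imwrite(f"pics/s5.png",cv2.resize(p["img"][130:270,200:360,::-1],None,fx=4,fy=4))
```

```text
turn [-0.1  0.1 -0.2] norm 0.2
turn [  -0.3 -179.9    0.2] norm 179.9
shift [-0.0002  0.0024 -0.0004] pos [0.4631 0.1111 0.0334] R [[0.002, 0.002, 1.0], [-1.0, 0.003, 0.002], [-0.003, -1.0, 0.002]] t 7.6 op 0.0547 q [ 0.08 -0.09  2.11  0.    1.12  0.07] F [-0.2 -0.7 -1.5]
```

View pics/s5.png

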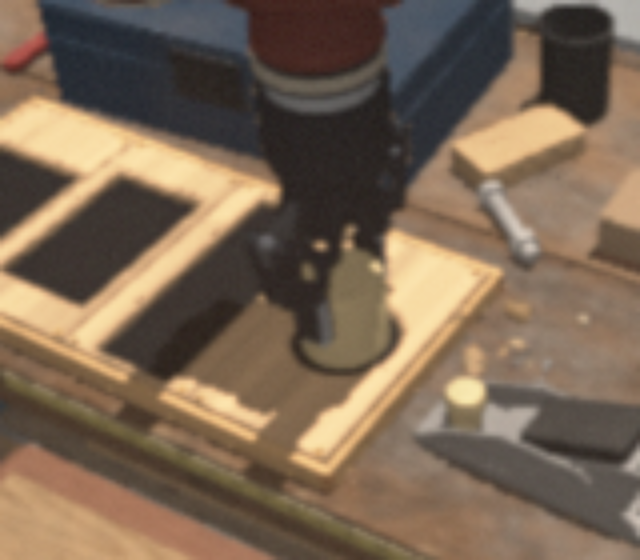

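arm_command(
  steps=[
    [[0, 0.001, 0], [0, 0, 0], 0],
    [[0, 0.002, 0], [0, 0, 0], 0],
    [[0, 0.003, 0], [0, 0, 0], 0],
    [[0, 0.003, 0], [0, 0, 0], 0],
  ],
)

```text
t: 8.05
tool_pos: [0.4633, 0.1112, 0.0308]
tool_rot: [-1.207, 1.208, -1.206]
contact_force: [-1.3, -0.3, 1.0]
opening: 0.0552
```

Contact is just beginning at the expected height, so I'll release gently and lift.

arm_command(
  steps=[
    [[0, 0.001, 0], [0, 0, 0], 0],
    [[0, 0.001, 0], [0, 0, 0], 0.8],
    [[0, 0.001, 0], [0, 0, 0], 1],
    [[0, 0.001, 0], [0, 0, 0], 1],
    [[0, 0.001, 0], [0, 0, 0], 1],
  ],
)

```text
t: 8.55
tool_pos: [0.4633, 0.1112, 0.0296]
tool_rot: [-1.207, 1.208, -1.206]
contact_force: [-0.2, -0.1, 0.1]
opening: 0.0854
```

arm_command(
  steps=[
    [[0, 0, 0], [0, 0, 0], 1],
    [[0, -0.03, 0], [0, 0, 0], 1],
    [[0, -0.07, 0], [0, 0, 0], 1],
    [[0, -0.1, 0], [0, 0, 0], 1],
    [[0.03, -0.11, 0], [0, 0, 0], 1],
  ],
)

```text
t: 9.05
tool_pos: [0.4655, 0.0823, 0.144]
tool_rot: [-1.202, 1.2, -1.206]
contact_force: [0.2, 0.8, -0.7]
opening: 0.0854
```

Run:
```python
from station import ctrl
from h import *
go(ctrl,[.424,-.1735,.13],np.radians(9.8))
```

```text
turn [-0.5 -9.4 -0.2] norm 9.5
turn [  0.3 170.6  -0.8] norm 170.6
shift [ 0.2556  0.0125 -0.0432] pos [0.4655 0.0823 0.144 ] R [[0.006, 0.009, 1.0], [-1.0, 0.004, 0.006], [-0.004, -1.0, 0.009]] t 9.05 op 0.0854 q [ 0.02 -0.26  2.05  0.    1.34  0.01] F [ 0.2  0.8 -0.7]
```

arm_command(
  steps=[
    [[0.05, 0, -0.009], [0, -2, 0], 1],
    [[0.1, 0, -0.018], [0, -4, 0], 1],
    [[0.15, 0, -0.027], [0, -6, 0], 1],
    [[0.2, 0.005, -0.035], [0, -8, 0], 1],
    [[0.235, 0.01, -0.041], [0, -9.4, 0], 1],
  ],
)

```text
t: 9.55
tool_pos: [0.4255, -0.1554, 0.133]
tool_rot: [-1.275, 1.076, -1.087]
contact_force: [0.6, 0.5, 0.2]
opening: 0.0854
```

arm_command(
  steps=[
    [[0.01, 0, 0], [0, 0, 0], 0.9],
    [[0.01, 0, 0], [0, 0, 0], 0.9],
    [[0.01, 0, 0], [0, 0, 0], 0.9],
  ],
)

```text
t: 9.85
tool_pos: [0.4274, -0.1646, 0.1331]
tool_rot: [-1.275, 1.077, -1.086]
contact_force: [-0.1, 0.7, 1.0]
opening: 0.0769
```

Run:
```python
from station import ctrl
from h import *
go(ctrl,[.424,-.1735,.06],np.radians(9.8))
p=ctrl.get_image("scene"); cv2.imwrite(f"pics/s6.png",p["img"][:,:,::-1])
p=ctrl.get_image("top"); cv2.imwrite(f"pics/t6.png",cv2.resize(p["img"][180:270,280:460,::-1],None,fx=4,fy=4))
```

```text
turn [-0.6 -0.1 -0.1] norm 0.6
turn [  0.2 179.9  -1. ] norm 179.9
shift [ 0.0083  0.073  -0.0057] pos [ 0.4274 -0.1646  0.1331] R [[0.169, 0.011, 0.986], [-0.986, 0.004, 0.169], [-0.002, -1.0, 0.011]] t 9.85 op 0.0769 q [-0.54 -0.29  2.09  0.01  1.33 -0.71] F [-0.1  0.7  1. ]
```

View pics/s6.png

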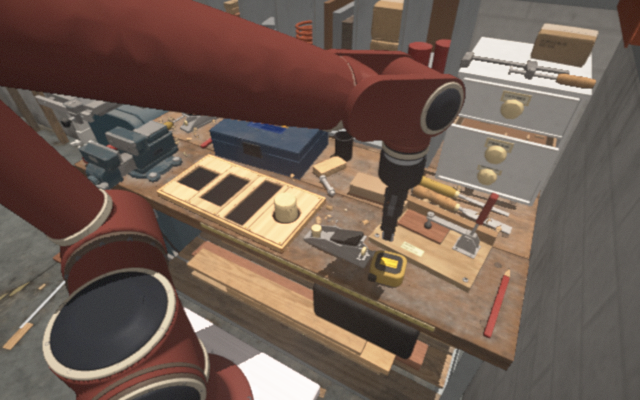

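View pics/t6.png

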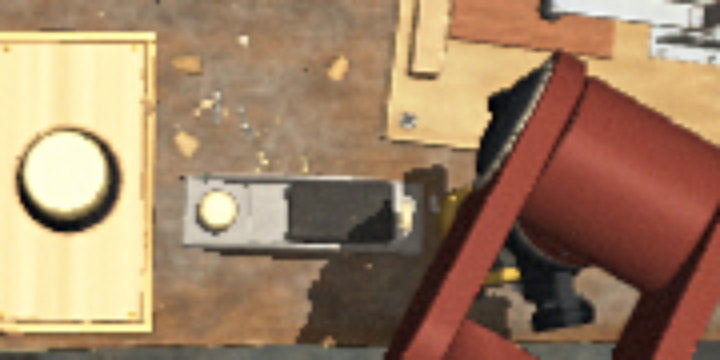

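The tin stands in its hole at (287,206) in the scene view. Now down to the tape.

arm_command(
  steps=[
    [[0.008, 0.02, -0.006], [-0.6, 0, 0], 0.9],
    [[0.008, 0.045, -0.006], [-0.6, 0, 0], 0.9],
    [[0.008, 0.065, -0.006], [-0.6, 0, 0], 0.9],
    [[0.008, 0.073, -0.006], [-0.6, 0, 0], 0.9],
    [[0.008, 0.073, -0.006], [-0.6, 0, 0], 0.9],
  ],
)

```text
t: 10.45
tool_pos: [0.4232, -0.1712, 0.0589]
tool_rot: [-1.285, 1.083, -1.077]
contact_force: [-0.1, 1.2, -0.7]
opening: 0.0766
```

arm_command(
  steps=[
    [[0, 0, 0], [0, 0, 0], 0.9],
    [[0, 0, 0], [0, 0, 0], 0.9],
    [[0, 0, 0], [0, 0, 0], 0.9],
  ],
)

```text
t: 10.75
tool_pos: [0.424, -0.1715, 0.06]
tool_rot: [-1.285, 1.081, -1.079]
contact_force: [-0.3, -0.4, 0.6]
opening: 0.0767
```

Run:
```python
from station import ctrl
from h import *
go(ctrl,[.424,-.1735,.015],np.radians(9.8))
p=ctrl.get_image("scene"); cv2.imwrite(f"pics/s7.png",cv2.resize(p["img"][180:310,310:470,::-1],None,fx=4.5,fy=4.5))
```

```text
turn [-0.   0.2 -0.1] norm 0.2
turn [  -0.2 -179.8    0. ] norm 179.8
shift [ 0.002   0.045  -0.0003] pos [ 0.424  -0.1715  0.06  ] R [[0.173, -0.0, 0.985], [-0.985, 0.002, 0.173], [-0.002, -1.0, 0.0]] t 10.75 op 0.0767 q [-0.55 -0.18  2.14  0.    1.19 -0.72] F [-0.3 -0.4  0.6]
```

View pics/s7.png

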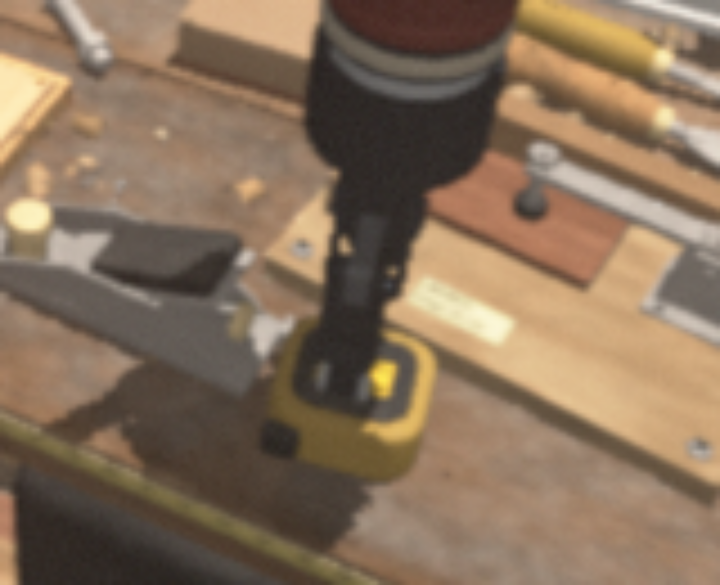

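Run:
```python
from station import ctrl
from h import *
p=ctrl.get_image("scene")
for z in (.06,.065,.07,.075): print(z,(w2p(p,[[.424-.039*.985,-.1715-.039*.17,z],[.424-.052*.985,-.1715-.052*.17,z]])-[310,180])*4.5)
```

```text
0.06 [[340.78425249 399.47568487]
 [334.76146703 422.17478843]]
0.065 [[341.99708368 392.39603891]
 [335.96195461 415.10930783]]
0.07 [[343.22109416 385.25113625]
 [337.17365107 407.9778572 ]]
0.075 [[344.4564392  378.04007046]
 [338.39671415 400.77950825]]
```

The projection matches the picture, with the real fingertips about 10 mm behind the TCP when this wide open. Continuing down.

arm_command(
  steps=[
    [[0.002, 0.015, 0], [0, 0, 0], 0.9],
    [[0.002, 0.03, 0], [0, 0, 0], 0.9],
    [[0.002, 0.042, 0], [0, 0, 0], 0.9],
    [[0.002, 0.047, 0], [0, 0, 0], 0.9],
    [[0.002, 0.047, 0], [0, 0, 0], 0.9],
  ],
)

```text
t: 11.35
tool_pos: [0.4234, -0.1731, 0.0119]
tool_rot: [-1.285, 1.083, -1.077]
contact_force: [-0.2, 0.2, 0.4]
opening: 0.0767
```

arm_command(
  steps=[
    [[0, 0, 0], [0, 0, 0], 0.9],
    [[0, 0, 0], [0, 0, 0], 0.8],
    [[0, 0, 0], [0, 0, 0], 0.5],
    [[0, 0, 0], [0, 0, 0], 0],
    [[0, 0, 0], [0, 0, 0], 0],
  ],
  force=40,
)

```text
t: 11.85
tool_pos: [0.4241, -0.1736, 0.013]
tool_rot: [-1.285, 1.082, -1.079]
contact_force: [-1.4, 1.0, 5.5]
opening: 0.0636
```

arm_command(
  steps=[
    [[0, 0, 0], [0, 0, 0], 0],
    [[0, 0, 0], [0, 0, 0], 0],
    [[0, 0, 0], [0, 0, 0], 0],
  ],
)

```text
t: 12.15
tool_pos: [0.4241, -0.1736, 0.013]
tool_rot: [-1.285, 1.082, -1.079]
contact_force: [-0.5, 0.5, 2.8]
opening: 0.0634
```

arm_command(
  steps=[
    [[0, -0.02, 0], [0, 0, 0], 0],
    [[0, -0.06, 0], [0, 0, 0], 0],
    [[0, -0.1, 0], [0, 0, 0], 0],
    [[0, -0.14, 0], [0, 0, 0], 0],
    [[-0.03, -0.15, 0.01], [0, 2, 0], 0],
  ],
)

```text
t: 12.65
tool_pos: [0.4312, -0.1455, 0.1684]
tool_rot: [-1.267, 1.104, -1.116]
contact_force: [1.8, -0.4, -1.6]
opening: 0.0633
```

Run:
```python
from station import ctrl
from h import *
go(ctrl,[.473,.411,.15],np.radians(-1.2))
p=ctrl.get_image("scene"); cv2.imwrite(f"pics/s8.png",cv2.resize(p["img"][130:290,300:470,::-1],None,fx=4.,fy=3.7))
```

```text
turn [-0.4  8.9  0.2] norm 8.9
turn [   0.3 -171.1    0.6] norm 171.1
shift [-0.546   0.017   0.1154] pos [ 0.4312 -0.1455  0.1684] R [[0.133, 0.007, 0.991], [-0.991, -0.003, 0.133], [0.004, -1.0, 0.007]] t 12.65 op 0.0633 q [-0.49 -0.33  2.07  0.    1.4  -0.62] F [ 1.8 -0.4 -1.6]
```

View pics/s8.png

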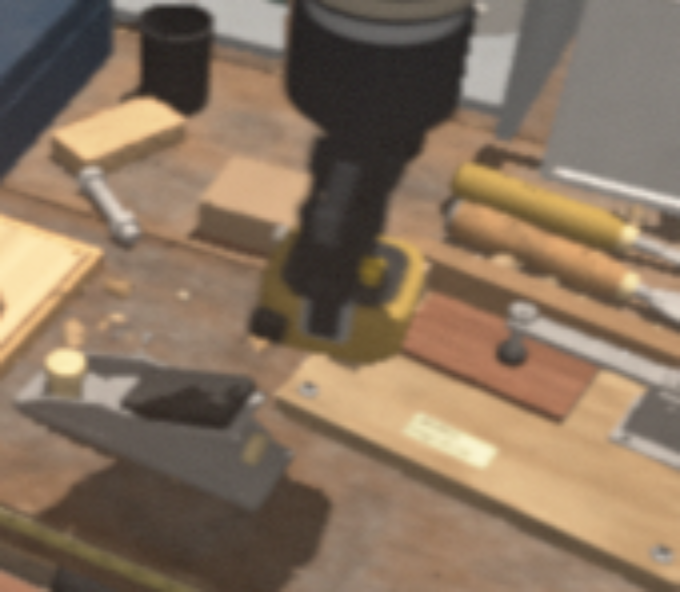

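The tape is held level. Carrying it to its insert.

arm_command(
  steps=[
    [[-0.049, 0, 0.01], [0, 2, 0], 0],
    [[-0.098, 0, 0.02], [0, 4, 0], 0],
    [[-0.147, 0, 0.03], [0, 6, 0], 0],
    [[-0.196, 0, 0.04], [0, 8, 0], 0],
    [[-0.245, 0, 0.05], [0, 8.9, 0], 0],
  ],
)

```text
t: 13.2
tool_pos: [0.4465, 0.1084, 0.1674]
tool_rot: [-1.193, 1.221, -1.225]
contact_force: [1.5, -0.2, -2.2]
opening: 0.0635
```

Run:
```python
from station import ctrl
from h import *
go(ctrl,[.473,.411,.15],np.radians(-1.2))
```

```text
turn [-0.3  0.  -0.2] norm 0.4
turn [  -0.2 -180.     0.5] norm 180.0
shift [-0.303   0.0183  0.0203] pos [0.4465 0.1084 0.1674] R [[-0.02, 0.006, 1.0], [-1.0, 0.003, -0.02], [-0.003, -1.0, 0.006]] t 13.2 op 0.0635 q [ 0.07 -0.32  2.06  0.    1.4   0.09] F [ 1.5 -0.2 -2.2]
```

arm_command(
  steps=[
    [[-0.06, 0, 0.005], [-0.3, 0, -0.2], 0],
    [[-0.12, 0.005, 0.01], [-0.3, 0, -0.2], 0],
    [[-0.18, 0.01, 0.015], [-0.3, 0, -0.2], 0],
    [[-0.23, 0.015, 0.02], [-0.3, 0, -0.2], 0],
    [[-0.27, 0.018, 0.02], [-0.3, 0, -0.2], 0],
  ],
)

```text
t: 13.7
tool_pos: [0.4697, 0.3566, 0.1503]
tool_rot: [-1.202, 1.223, -1.224]
contact_force: [0.9, -0.6, -2.4]
opening: 0.0635
```

Run:
```python
from station import ctrl
from h import *
go(ctrl,[.473,.411,.09],np.radians(-1.2))
```

```text
turn [0.1 0.1 0.1] norm 0.2
turn [ 2.000e-01 -1.799e+02 -1.000e-01] norm 179.9
shift [-0.0546  0.0602  0.0023] pos [0.4697 0.3566 0.1503] R [[-0.019, -0.001, 1.0], [-1.0, -0.002, -0.019], [0.002, -1.0, -0.001]] t 13.7 op 0.0635 q [ 0.52  0.03  1.77 -0.    1.34  0.54] F [ 0.9 -0.6 -2.4]
```

arm_command(
  steps=[
    [[-0.03, 0.01, 0.002], [0, 0, 0], 0],
    [[-0.045, 0.03, 0.002], [0, 0, 0], 0],
    [[-0.055, 0.05, 0.002], [0, 0, 0], 0],
    [[-0.055, 0.06, 0.002], [0, 0, 0], 0],
    [[-0.055, 0.06, 0.002], [0, 0, 0], 0],
  ],
)

```text
t: 14.2
tool_pos: [0.4708, 0.4099, 0.0868]
tool_rot: [-1.209, 1.225, -1.224]
contact_force: [-0.6, -0.3, -1.2]
opening: 0.0633
```

arm_command(
  steps=[
    [[0, 0.01, 0], [0, 0, 0], 0],
    [[0, 0.02, 0], [0, 0, 0], 0],
    [[0, 0.03, 0], [0, 0, 0], 0],
    [[0, 0.03, 0], [0, 0, 0], 0],
    [[0, 0.03, 0], [0, 0, 0], 0],
  ],
)

```text
t: 14.7
tool_pos: [0.4706, 0.4095, 0.0566]
tool_rot: [-1.209, 1.225, -1.225]
contact_force: [0.3, -0.0, -1.7]
opening: 0.0634
```

Run:
```python
from station import ctrl
from h import *
go(ctrl,[.473,.411,.022],np.radians(-1.2))
p=ctrl.get_image("scene"); cv2.imwrite(f"pics/s9.png",cv2.resize(p["img"][100:240,120:280,::-1],None,fx=4.,fy=4))
```

```text
turn [0.4 0.1 0.3] norm 0.5
turn [   0.5 -179.9   -0.6] norm 179.9
shift [-0.0018  0.0346  0.0026] pos [0.4706 0.4095 0.0566] R [[-0.019, -0.007, 1.0], [-1.0, -0.006, -0.019], [0.006, -1.0, -0.007]] t 14.7 op 0.0634 q [ 0.6   0.22  1.74 -0.    1.19  0.62] F [ 0.3 -0.  -1.7]
```

View pics/s9.png

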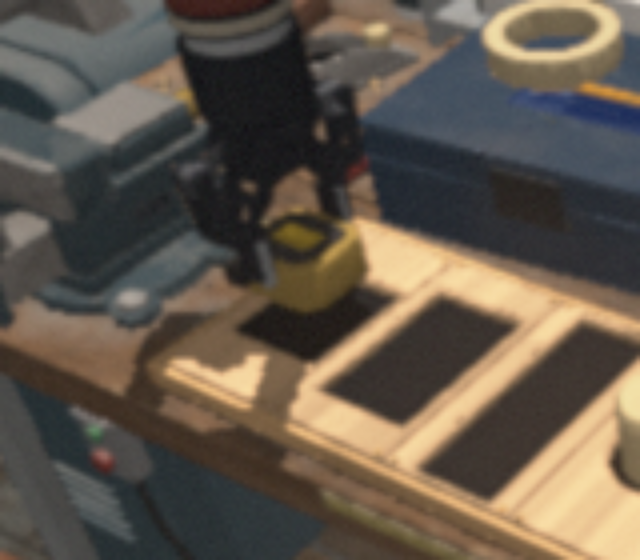

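Held centrally above the near-square cut-out; lowering slowly.

arm_command(
  steps=[
    [[-0.002, 0.006, 0.003], [0.4, 0, 0.3], 0],
    [[-0.002, 0.012, 0.003], [0.4, 0, 0.3], 0],
    [[-0.002, 0.018, 0.003], [0.4, 0, 0.3], 0],
    [[-0.002, 0.024, 0.003], [0.4, 0, 0.3], 0],
    [[-0.002, 0.028, 0.003], [0.4, 0, 0.3], 0],
  ],
)

```text
t: 15.25
tool_pos: [0.4733, 0.4113, 0.0281]
tool_rot: [-1.201, 1.223, -1.224]
contact_force: [-0.7, 0.0, -2.2]
opening: 0.0632
```

arm_command(
  steps=[
    [[0, 0.002, 0], [0, 0, 0], 0],
    [[0, 0.003, 0], [0, 0, 0], 0],
    [[0, 0.004, 0], [0, 0, 0], 0],
    [[0, 0.005, 0], [0, 0, 0], 0],
    [[0, 0.005, 0], [0, 0, 0], 0],
  ],
)

```text
t: 15.75
tool_pos: [0.4734, 0.4113, 0.0231]
tool_rot: [-1.2, 1.223, -1.224]
contact_force: [0.9, 0.4, -1.4]
opening: 0.0632
```

Run:
```python
from station import ctrl
from h import *
go(ctrl,[.473,.411,.022],np.radians(-1.2))
p=ctrl.get_image("scene"); cv2.imwrite(f"pics/s10.png",cv2.resize(p["img"][100:240,120:280,::-1],None,fx=4.,fy=4))
```

```text
turn [-0.   0.1  0. ] norm 0.1
turn [ 1.000e-01 -1.799e+02  0.000e+00] norm 179.9
shift [ 0.0003  0.0011 -0.0004] pos [0.4734 0.4113 0.0231] R [[-0.019, 0.0, 1.0], [-1.0, -0.001, -0.019], [0.001, -1.0, 0.0]] t 15.75 op 0.0632 q [ 0.6   0.27  1.75 -0.    1.13  0.62] F [ 0.9  0.4 -1.4]
```

View pics/s10.png

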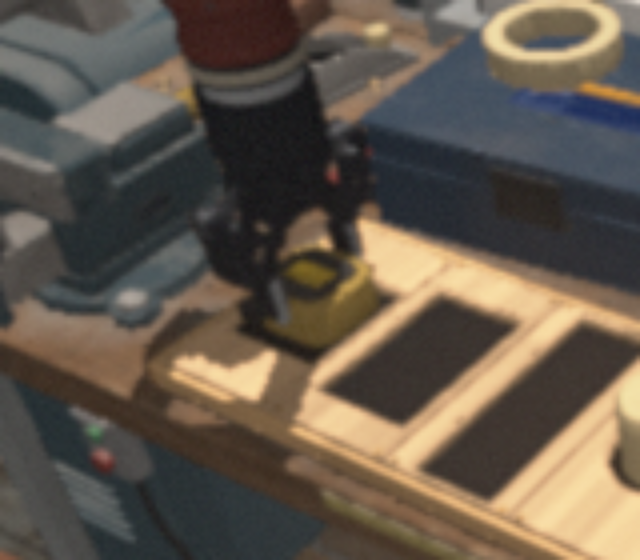

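arm_command(
  steps=[
    [[0, 0.001, 0], [0, 0, 0], 0],
    [[0, 0.002, 0], [0, 0, 0], 0],
    [[0, 0.002, 0], [0, 0, 0], 0.8],
    [[0, 0.002, 0], [0, 0, 0], 1],
    [[0, 0.002, 0], [0, 0, 0], 1],
  ],
)

```text
t: 16.3
tool_pos: [0.4736, 0.4115, 0.0214]
tool_rot: [-1.2, 1.222, -1.224]
contact_force: [-0.1, 0.2, -0.1]
opening: 0.0851
```

arm_command(
  steps=[
    [[0, 0, 0], [0, 0, 0], 1],
    [[0, -0.03, 0], [0, 0, 0], 1],
    [[0, -0.07, 0], [0, 0, 0], 1],
    [[0, -0.11, 0], [0, 0, 0], 1],
    [[0.03, -0.13, 0], [0, 0, 0], 1],
  ],
)

```text
t: 16.8
tool_pos: [0.4747, 0.3844, 0.1565]
tool_rot: [-1.193, 1.218, -1.221]
contact_force: [0.8, -0.4, 0.3]
opening: 0.0859
```

Run:
```python
from station import ctrl
from h import *
go(ctrl,[.437,-.0465,.15],np.radians(-2.2))
p=ctrl.get_image("top"); cv2.imwrite(f"pics/t11.png",cv2.resize(p["img"][180:270,155:335,::-1],None,fx=4,fy=4))
p=ctrl.get_image("scene"); cv2.imwrite(f"pics/s11.png",cv2.resize(p["img"][100:240,120:280,::-1],None,fx=4.,fy=4))
```

```text
turn [-0.4  1.3 -0.3] norm 1.4
turn [  -0.4 -178.7    0.6] norm 178.7
shift [ 0.4315  0.0043 -0.0307] pos [0.4747 0.3844 0.1565] R [[-0.016, 0.007, 1.0], [-1.0, 0.005, -0.016], [-0.005, -1.0, 0.007]] t 16.8 op 0.0859 q [0.56 0.07 1.72 0.   1.34 0.58] F [ 0.8 -0.4  0.3]
```

View pics/s11.png

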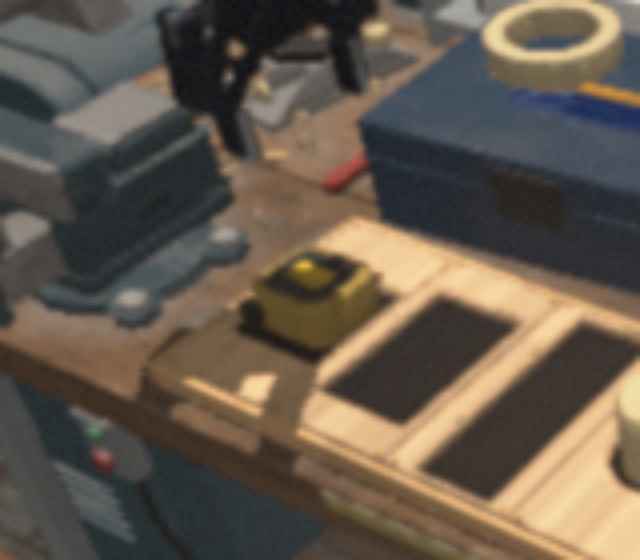

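The tape sits in its cut-out, at (315,300) in this crop. Next is the plane.

arm_command(
  steps=[
    [[0.05, 0, -0.004], [-0.4, 1.3, -0.3], 1],
    [[0.1, 0, -0.008], [-0.4, 1.3, -0.3], 1],
    [[0.15, 0, -0.012], [-0.4, 1.3, -0.3], 1],
    [[0.2, 0, -0.016], [-0.4, 1.3, -0.3], 1],
    [[0.25, 0, -0.02], [-0.4, 1.3, -0.3], 1],
  ],
)

```text
t: 17.4
tool_pos: [0.4492, 0.1315, 0.1541]
tool_rot: [-1.191, 1.24, -1.242]
contact_force: [1.3, -0.3, 0.6]
opening: 0.0855
```

Run:
```python
from station import ctrl
from h import *
go(ctrl,[.437,-.0465,.15],np.radians(-2.2))
```

```text
turn [ 0.  -0.2  0.1] norm 0.3
turn [ -0.2 179.8   0. ] norm 179.8
shift [ 0.1783  0.0044 -0.0046] pos [0.4492 0.1315 0.1541] R [[-0.043, -0.001, 0.999], [-0.999, -0.002, -0.043], [0.002, -1.0, -0.0]] t 17.4 op 0.0855 q [ 0.13 -0.28  2.05 -0.    1.37  0.17] F [ 1.3 -0.3  0.6]
```

arm_command(
  steps=[
    [[0.05, 0.004, -0.003], [0, 0, 0], 1],
    [[0.1, 0.004, -0.004], [0, 0, 0], 1],
    [[0.15, 0.004, -0.005], [0, 0, 0], 1],
    [[0.178, 0.004, -0.005], [0, 0, 0], 1],
    [[0.178, 0.004, -0.005], [0, 0, 0], 1],
  ],
)

```text
t: 17.9
tool_pos: [0.4361, -0.0488, 0.1495]
tool_rot: [-1.189, 1.245, -1.245]
contact_force: [0.2, 0.9, -0.3]
opening: 0.0853
```

arm_command(
  steps=[
    [[0, 0, 0], [0, 0, 0], 1],
    [[0, 0, 0], [0, 0, 0], 1],
    [[0, 0, 0], [0, 0, 0], 1],
  ],
)

```text
t: 18.2
tool_pos: [0.436, -0.0477, 0.149]
tool_rot: [-1.19, 1.244, -1.243]
contact_force: [0.5, -0.6, -0.3]
opening: 0.0855
```

Run:
```python
from station import ctrl
from h import *
go(ctrl,[.437,-.0465,.08],np.radians(-2.2))
p=ctrl.get_image("scene"); cv2.imwrite(f"pics/s12.png",cv2.resize(p["img"][140:290,260:440,::-1],None,fx=4.,fy=4))
```

```text
turn [ 0.1 -0.5  0.1] norm 0.5
turn [-1.000e-01  1.795e+02  2.000e-01] norm 179.5
shift [-0.0013  0.069   0.0011] pos [ 0.436  -0.0477  0.149 ] R [[-0.046, -0.002, 0.999], [-0.999, -0.002, -0.046], [0.002, -1.0, -0.002]] t 18.2 op 0.0855 q [-0.28 -0.35  2.12 -0.    1.38 -0.23] F [ 0.5 -0.6 -0.3]
```

View pics/s12.png

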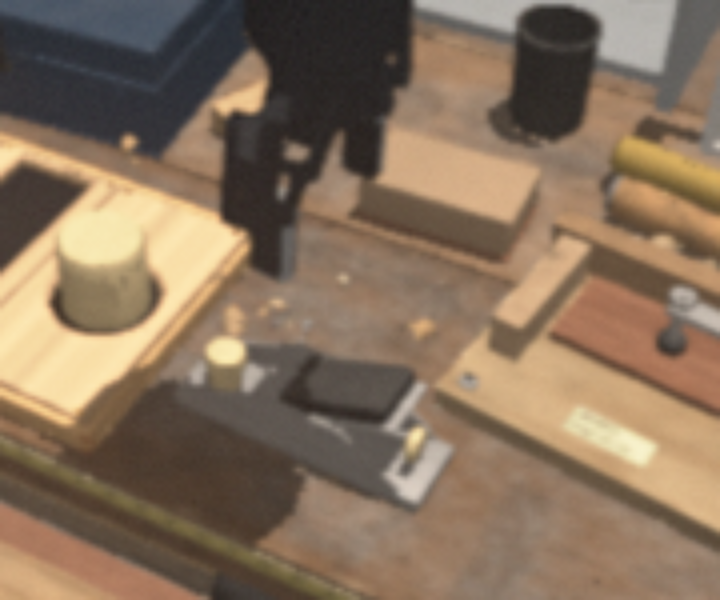

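arm_command(
  steps=[
    [[-0.001, 0.035, 0.001], [0, -0.5, 0], 1],
    [[-0.001, 0.07, 0.001], [0, -0.5, 0], 1],
    [[-0.001, 0.1, 0.001], [0, -0.5, 0], 1],
    [[-0.001, 0.12, 0.001], [0, -0.5, 0], 1],
    [[-0.001, 0.12, 0.001], [0, -0.5, 0], 1],
  ],
)

```text
t: 18.75
tool_pos: [0.434, -0.0454, 0.0259]
tool_rot: [-1.199, 1.242, -1.231]
contact_force: [0.4, 0.5, -0.4]
opening: 0.0852
```

arm_command(
  steps=[
    [[0, 0.01, 0], [0, 0, 0], 1],
    [[0, 0.016, 0], [0, 0, 0], 1],
    [[0, 0.016, 0], [0, 0, 0], 1],
  ],
)

```text
t: 19.05
tool_pos: [0.4337, -0.0451, 0.0096]
tool_rot: [-1.199, 1.243, -1.23]
contact_force: [-0.3, -0.1, -1.1]
opening: 0.0853
```

Run:
```python
from station import ctrl
from h import *
go(ctrl,[.437,-.0465,.012],np.radians(-2.2))
p=ctrl.get_image("scene"); cv2.imwrite(f"pics/s13.png",cv2.resize(p["img"][140:290,260:440,::-1],None,fx=4.,fy=4))
```

```text
turn [ 0.6  0.2 -0. ] norm 0.6
turn [  -0.  -179.8   -0.9] norm 179.8
shift [ 0.0013 -0.0024  0.0033] pos [ 0.4337 -0.0451  0.0096] R [[-0.035, -0.01, 0.999], [-0.999, 0.001, -0.035], [-0.0, -1.0, -0.01]] t 19.05 op 0.0853 q [-0.27 -0.14  2.2  -0.    1.09 -0.24] F [-0.3 -0.1 -1.1]
```

View pics/s13.png

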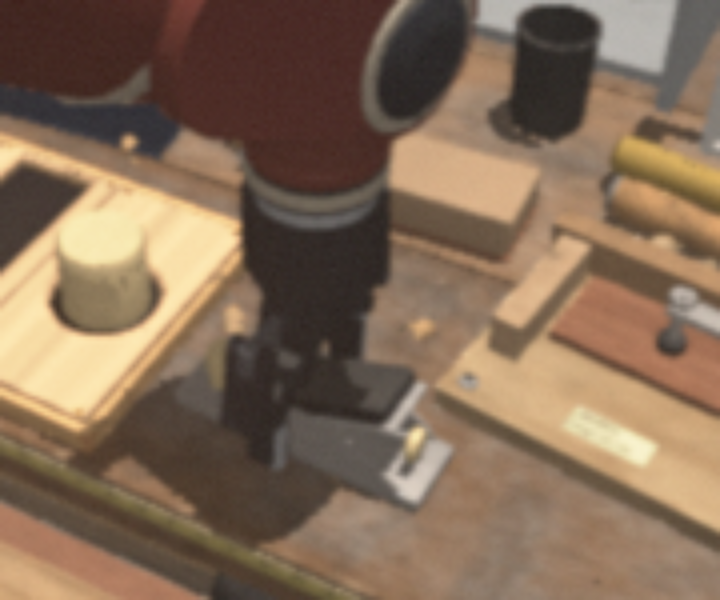

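arm_command(
  steps=[
    [[0.001, -0.003, 0.003], [0.6, 0.2, 0], 1],
    [[0.001, -0.003, 0.003], [0.6, 0.2, 0], 1],
    [[0.001, -0.003, 0.003], [0.6, 0.2, 0], 0.6],
    [[0.001, -0.003, 0.003], [0.6, 0.2, 0], 0.4],
    [[0.001, -0.003, 0.003], [0.6, 0.2, 0], 0],
  ],
  force=80,
)

```text
t: 19.6
tool_pos: [0.4381, -0.0466, 0.0139]
tool_rot: [-1.188, 1.235, -1.24]
contact_force: [7.1, -0.0, -7.7]
opening: 0.0467
```

arm_command(
  steps=[
    [[0, 0, 0], [0, 0, 0], 0],
    [[0, 0, 0], [0, 0, 0], 0],
    [[0, 0, 0], [0, 0, 0], 0],
    [[0, 0, 0], [0, 0, 0], 0],
  ],
)

```text
t: 20.0
tool_pos: [0.438, -0.0466, 0.0138]
tool_rot: [-1.188, 1.235, -1.24]
contact_force: [1.2, 0.2, -1.1]
opening: 0.0462
```

arm_command(
  steps=[
    [[0, -0.015, 0], [0, 0, 0], 0],
    [[0, -0.04, 0], [0, 0, 0], 0],
    [[0, -0.08, 0], [0, 0, 0], 0],
    [[0, -0.12, 0], [0, 0, 0], 0],
    [[0, -0.15, 0], [0, 0, 0], 0],
  ],
)

```text
t: 20.5
tool_pos: [0.4365, -0.0463, 0.1641]
tool_rot: [-1.189, 1.237, -1.239]
contact_force: [1.0, -0.4, -7.5]
opening: 0.0466
```

Run:
```python
from station import ctrl
from h import *
go(ctrl,[.46,.2,.17],np.radians(89))
p=ctrl.get_image("scene"); cv2.imwrite(f"pics/s14.png",cv2.resize(p["img"][100:290,260:440,::-1],None,fx=3.,fy=3))
```

```text
turn [ -0.1 -91.3   0.1] norm 91.3
turn [-0.1 88.7 -0.1] norm 88.7
shift [-0.247  -0.0058  0.0138] pos [ 0.4365 -0.0463  0.1641] R [[-0.039, 0.002, 0.999], [-0.999, 0.0, -0.039], [-0.0, -1.0, 0.002]] t 20.5 op 0.0466 q [-0.28 -0.37  2.1   0.    1.41 -0.24] F [ 1.  -0.4 -7.5]
```

View pics/s14.png

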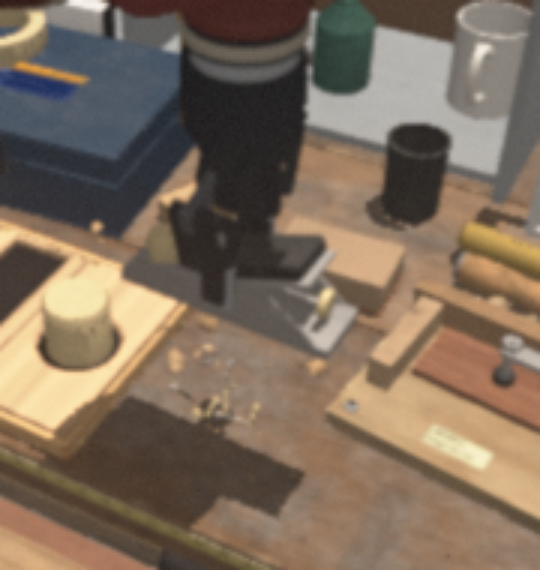

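arm_command(
  steps=[
    [[-0.02, -0.005, 0.005], [0, -8, 0], 0],
    [[-0.05, -0.005, 0.008], [0, -16, 0], 0],
    [[-0.08, -0.005, 0.01], [0, -24, 0], 0],
    [[-0.11, -0.005, 0.012], [0, -32, 0], 0],
    [[-0.13, -0.005, 0.014], [0, -40, 0], 0],
  ],
)

```text
t: 21.05
tool_pos: [0.4564, 0.0841, 0.1711]
tool_rot: [-1.452, 0.702, -0.71]
contact_force: [0.5, -0.8, -7.9]
opening: 0.0465
```

Run:
```python
from station import ctrl
from h import *
go(ctrl,[.4645,.2126,.17],np.radians(89))
```

```text
turn [ -0.  -50.9   0.3] norm 50.9
turn [ -0.4 129.1  -0. ] norm 129.1
shift [-0.0961  0.0009  0.0858] pos [0.4564 0.0841 0.1711] R [[0.618, 0.005, 0.786], [-0.786, -0.002, 0.618], [0.004, -1.0, 0.003]] t 21.05 op 0.0465 q [ 0.02 -0.31  2.04 -0.    1.4  -0.64] F [ 0.5 -0.8 -7.9]
```

arm_command(
  steps=[
    [[-0.02, 0, 0.018], [0, -8, 0], 0],
    [[-0.04, 0, 0.036], [0, -16, 0], 0],
    [[-0.06, 0, 0.053], [0, -24, 0], 0],
    [[-0.08, 0, 0.07], [0, -32, 0], 0],
    [[-0.096, 0, 0.086], [0, -40, 0], 0],
  ],
)

```text
t: 21.55
tool_pos: [0.4625, 0.2135, 0.1671]
tool_rot: [-1.568, 0.158, -0.157]
contact_force: [0.9, 0.1, -7.1]
opening: 0.0468
```

Run:
```python
from station import ctrl
from h import *
go(ctrl,[.4645,.2126,.15],np.radians(89))
```

```text
turn [  0.2 -10.5  -0. ] norm 10.5
turn [1.000e-01 1.695e+02 3.000e-01] norm 169.5
shift [ 0.0021  0.0171 -0.0004] pos [0.4625 0.2135 0.1671] R [[0.98, -0.001, 0.199], [-0.199, -0.003, 0.98], [-0.0, -1.0, -0.003]] t 21.55 op 0.0468 q [ 0.29 -0.18  1.94 -0.    1.38 -1.08] F [ 0.9  0.1 -7.1]
```

arm_command(
  steps=[
    [[0.002, 0.01, 0], [0, -5, 0], 0],
    [[0.002, 0.03, 0], [0, -10.5, 0], 0],
    [[0.002, 0.05, 0], [0, -10.5, 0], 0],
    [[0.002, 0.06, 0], [0, -10.5, 0], 0],
    [[0.002, 0.06, 0], [0, -10.5, 0], 0],
  ],
)

```text
t: 22.05
tool_pos: [0.4614, 0.2119, 0.1028]
tool_rot: [-1.576, 0.021, -0.007]
contact_force: [-0.1, 0.7, -7.2]
opening: 0.0465
```

arm_command(
  steps=[
    [[0, 0.015, 0], [0, 0, 0], 0],
    [[0, 0.03, 0], [0, 0, 0], 0],
    [[0, 0.04, 0], [0, 0, 0], 0],
    [[0, 0.04, 0], [0, 0, 0], 0],
  ],
)

```text
t: 22.45
tool_pos: [0.4593, 0.2112, 0.0603]
tool_rot: [-1.578, 0.024, -0.003]
contact_force: [-0.8, 0.0, -7.6]
opening: 0.0465
```

Run:
```python
from station import ctrl
from h import *
go(ctrl,[.4645,.2126,.0228],np.radians(89))
p=ctrl.get_image("scene"); cv2.imwrite(f"pics/s15.png",cv2.resize(p["img"][100:260,160:340,::-1],None,fx=4.,fy=3.7))
```

```text
turn [ 0.4 -0.  -0.8] norm 0.9
turn [  1.2 180.    0.6] norm 180.0
shift [0.0057 0.0374 0.0018] pos [0.4593 0.2112 0.0603] R [[1.0, -0.013, 0.018], [-0.018, -0.007, 1.0], [-0.013, -1.0, -0.007]] t 22.45 op 0.0465 q [ 0.29 -0.05  2.02 -0.    1.19 -1.27] F [-0.8  0.  -7.6]
```

View pics/s15.png

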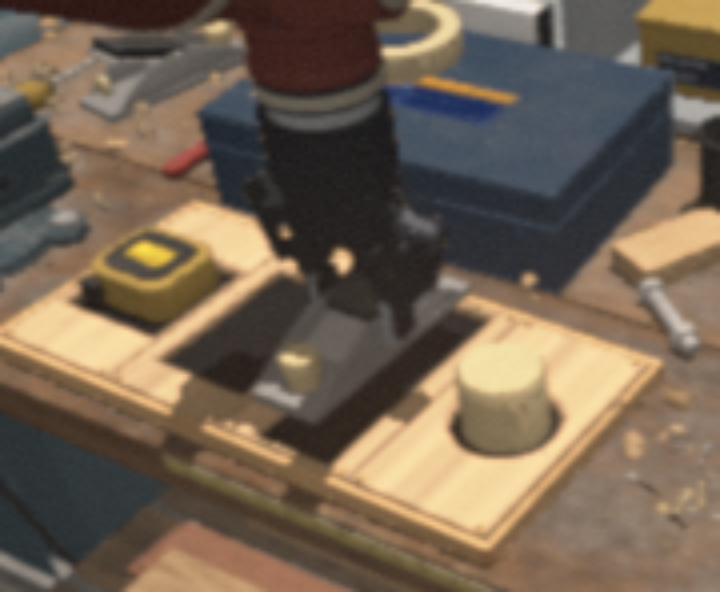

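arm_command(
  steps=[
    [[0.003, 0.003, 0.001], [0.4, 0, -0.8], 0],
    [[0.006, 0.008, 0.002], [0.4, 0, -0.8], 0],
    [[0.006, 0.014, 0.002], [0.4, 0, -0.8], 0],
    [[0.006, 0.018, 0.002], [0.4, 0, -0.8], 0],
    [[0.006, 0.018, 0.002], [0.4, 0, -0.8], 0],
  ],
)

```text
t: 23.0
tool_pos: [0.4653, 0.213, 0.0425]
tool_rot: [-1.571, 0.013, -0.015]
contact_force: [0.1, -1.0, -7.2]
opening: 0.0465
```

Run:
```python
from station import ctrl
from h import *
go(ctrl,[.4645,.2126,.0228],np.radians(89))
p=ctrl.get_image("scene"); cv2.imwrite(f"pics/s16.png",cv2.resize(p["img"][100:260,160:340,::-1],None,fx=4.,fy=3.7))
```

```text
turn [-0.  -0.   0.1] norm 0.1
turn [-1.0e-01  1.8e+02 -0.0e+00] norm 180.0
shift [-0.0008  0.0197 -0.0004] pos [0.4653 0.213  0.0425] R [[1.0, 0.001, 0.018], [-0.018, -0.0, 1.0], [0.001, -1.0, 0.0]] t 23.0 op 0.0465 q [ 0.28 -0.02  2.02 -0.    1.14 -1.27] F [ 0.1 -1.  -7.2]
```

View pics/s16.png

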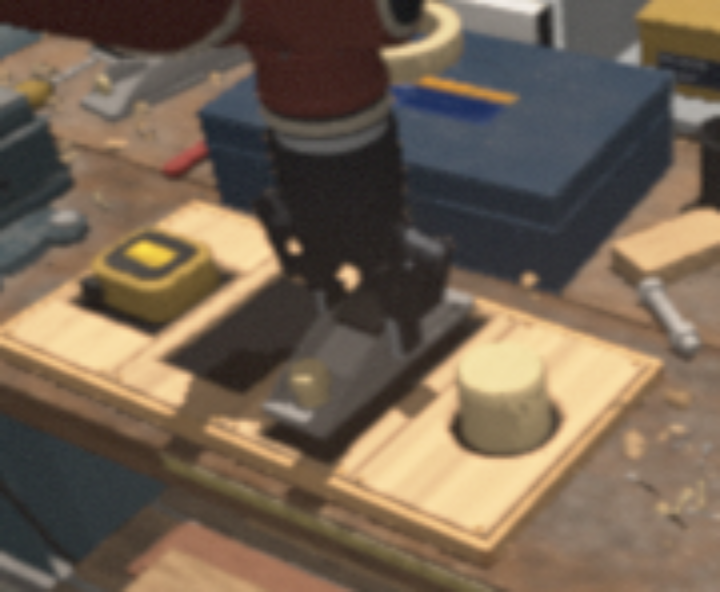

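Aligned over the long slot; lower slowly the last 20 mm.

arm_command(
  steps=[
    [[-0.001, 0.004, 0], [0, 0, 0], 0],
    [[-0.001, 0.008, 0], [0, 0, 0], 0],
    [[-0.001, 0.012, 0], [0, 0, 0], 0],
    [[-0.001, 0.015, 0], [0, 0, 0], 0],
    [[-0.001, 0.017, 0], [0, 0, 0], 0],
  ],
)

```text
t: 23.55
tool_pos: [0.4644, 0.213, 0.0254]
tool_rot: [-1.571, 0.013, -0.015]
contact_force: [0.6, -0.2, -7.0]
opening: 0.0465
```

arm_command(
  steps=[
    [[0, 0.001, 0], [0, 0, 0], 0],
    [[0, 0.002, 0], [0, 0, 0], 0],
    [[0, 0.003, 0], [0, 0, 0], 0],
    [[0, 0.003, 0], [0, 0, 0], 0],
  ],
)

```text
t: 23.95
tool_pos: [0.4645, 0.2131, 0.0228]
tool_rot: [-1.571, 0.013, -0.015]
contact_force: [-1.0, -0.6, -3.9]
opening: 0.0463
```

Run:
```python
from station import ctrl
from h import *
go(ctrl,[.4645,.2126,.0228],np.radians(89))
p=ctrl.get_image("scene"); cv2.imwrite(f"pics/s17.png",cv2.resize(p["img"][100:260,160:340,::-1],None,fx=4.,fy=3.7))
```

```text
turn [-0.  -0.   0.1] norm 0.1
turn [-1.0e-01  1.8e+02 -0.0e+00] norm 180.0
shift [-0.      0.     -0.0005] pos [0.4645 0.2131 0.0228] R [[1.0, 0.001, 0.017], [-0.017, 0.0, 1.0], [0.001, -1.0, 0.0]] t 23.95 op 0.0463 q [ 0.28  0.01  2.03 -0.    1.1  -1.27] F [-1.  -0.6 -3.9]
```

View pics/s17.png

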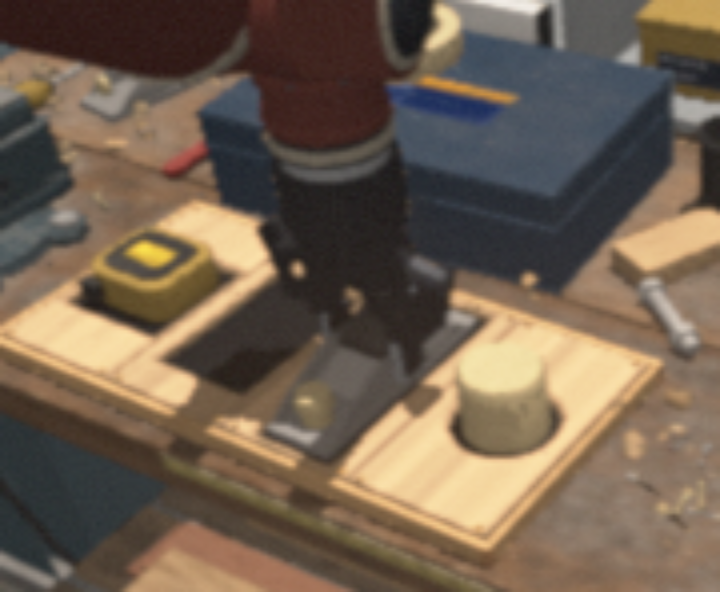

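arm_command(
  steps=[
    [[0, 0.001, 0], [0, 0, 0], 0],
    [[0, 0.001, 0], [0, 0, 0], 0],
    [[0, 0.001, 0], [0, 0, 0], 0.7],
    [[0, 0.001, 0], [0, 0, 0], 0.85],
    [[0, 0.001, 0], [0, 0, 0], 0.85],
  ],
)

```text
t: 24.5
tool_pos: [0.4658, 0.2135, 0.0229]
tool_rot: [-1.57, 0.011, -0.017]
contact_force: [0.2, 0.0, -0.6]
opening: 0.0726
```

arm_command(
  steps=[
    [[0, 0, 0], [0, 0, 0], 0.85],
    [[0, -0.03, 0], [0, 0, 0], 0.85],
    [[0, -0.07, 0], [0, 0, 0], 0.85],
    [[0, -0.11, 0], [0, 0, 0], 1],
    [[0, -0.15, 0], [0, 0, 0], 1],
  ],
)

```text
t: 25.0
tool_pos: [0.4652, 0.2133, 0.1746]
tool_rot: [-1.57, 0.01, -0.017]
contact_force: [0.9, 0.5, 0.1]
opening: 0.0856
```

Run:
```python
from station import ctrl
from h import *
go(ctrl,[.656,-.039,.17],np.radians(1.2))
p=ctrl.get_image("scene"); cv2.imwrite(f"pics/s18.png",cv2.resize(p["img"][100:260,160:340,::-1],None,fx=4.,fy=3.7))
```

```text
turn [-0.3 87.8  0.2] norm 87.8
turn [  0.2 -92.2   0.3] norm 92.2
shift [ 0.1952  0.0053 -0.249 ] pos [0.4652 0.2133 0.1746] R [[1.0, 0.005, 0.018], [-0.018, 0.001, 1.0], [0.005, -1.0, 0.001]] t 25.0 op 0.0856 q [ 0.28 -0.18  1.93 -0.    1.39 -1.27] F [0.9 0.5 0.1]
```

View pics/s18.png

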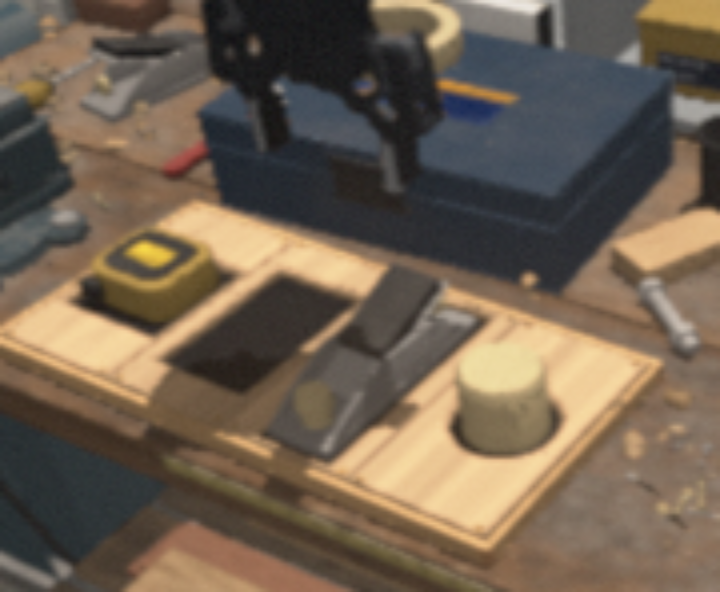

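The plane sits in its slot. On to the cork block.

arm_command(
  steps=[
    [[0.02, -0.005, -0.025], [0, 8, 0], 1],
    [[0.04, -0.005, -0.05], [0, 16, 0], 1],
    [[0.06, -0.005, -0.075], [0, 24, 0], 1],
    [[0.08, -0.005, -0.1], [0, 32, 0], 1],
    [[0.1, -0.005, -0.125], [0, 40, 0], 1],
  ],
)

```text
t: 25.55
tool_pos: [0.568, 0.0868, 0.1894]
tool_rot: [-1.485, 0.551, -0.576]
contact_force: [1.5, 0.2, 0.6]
opening: 0.0854
```

Run:
```python
from station import ctrl
from h import *
go(ctrl,[.656,-.039,.17],np.radians(1.2))
```

```text
turn [-1.1 47.5  0.2] norm 47.5
turn [   0.2 -132.5    1.3] norm 132.5
shift [ 0.149   0.0203 -0.0367] pos [0.568  0.0868 0.1894] R [[0.751, 0.018, 0.66], [-0.66, 0.005, 0.751], [0.01, -1.0, 0.016]] t 25.55 op 0.0854 q [ 0.02 -0.05  1.79  0.    1.39 -0.83] F [1.5 0.2 0.6]
```

arm_command(
  steps=[
    [[0.03, 0.004, -0.007], [-0.2, 8, 0], 1],
    [[0.06, 0.008, -0.015], [-0.5, 16, 0], 1],
    [[0.09, 0.012, -0.022], [-0.7, 24, 0], 1],
    [[0.12, 0.016, -0.03], [-0.9, 32, 0], 1],
    [[0.149, 0.02, -0.037], [-1.1, 40, 0], 1],
  ],
)

```text
t: 26.05
tool_pos: [0.6567, -0.0406, 0.17]
tool_rot: [-1.276, 1.098, -1.106]
contact_force: [-0.1, -0.2, 0.6]
opening: 0.0855
```

Run:
```python
from station import ctrl
from h import *
go(ctrl,[.656,-.039,.1],np.radians(1.2))
```

```text
turn [-0.1  7.1  0.3] norm 7.1
turn [ 4.000e-01 -1.729e+02  1.000e-01] norm 172.9
shift [-0.002   0.07   -0.0005] pos [ 0.6567 -0.0406  0.17  ] R [[0.145, 0.002, 0.989], [-0.989, -0.004, 0.145], [0.005, -1.0, 0.001]] t 26.05 op 0.0855 q [-0.17  0.17  1.59 -0.    1.38 -0.32] F [-0.1 -0.2  0.6]
```

arm_command(
  steps=[
    [[-0.002, 0.01, 0], [0, 7, 0.2], 1],
    [[-0.002, 0.04, 0], [0, 7, 0.2], 1],
    [[-0.002, 0.07, 0], [0, 7, 0.2], 1],
    [[-0.002, 0.09, 0], [0, 7, 0.2], 1],
    [[-0.002, 0.09, 0], [0, 7, 0.2], 1],
  ],
)

```text
t: 26.55
tool_pos: [0.6538, -0.0386, 0.0755]
tool_rot: [-1.224, 1.197, -1.189]
contact_force: [-0.9, -0.3, -0.1]
opening: 0.0854
```

arm_command(
  steps=[
    [[0, 0, 0], [0, 0, 0], 1],
    [[0, 0, 0], [0, 0, 0], 1],
    [[0, 0, 0], [0, 0, 0], 1],
  ],
)

```text
t: 26.85
tool_pos: [0.6549, -0.0387, 0.0772]
tool_rot: [-1.222, 1.194, -1.191]
contact_force: [0.5, -0.5, 0.4]
opening: 0.0852
```

Run:
```python
from station import ctrl
from h import *
go(ctrl,[.656,-.039,.012],np.radians(1.2))
p=ctrl.get_image("scene"); cv2.imwrite(f"pics/s19.png",cv2.resize(p["img"][100:250,290:450,::-1],None,fx=4.,fy=4))
```

```text
turn [0.2 0.1 0. ] norm 0.2
turn [   0.  -179.9   -0.2] norm 179.9
shift [0.0003 0.0652 0.0013] pos [ 0.6549 -0.0387  0.0772] R [[0.023, -0.003, 1.0], [-1.0, -0.0, 0.023], [0.0, -1.0, -0.003]] t 26.85 op 0.0852 q [-0.17  0.26  1.65 -0.    1.23 -0.2 ] F [ 0.5 -0.5  0.4]
```

View pics/s19.png

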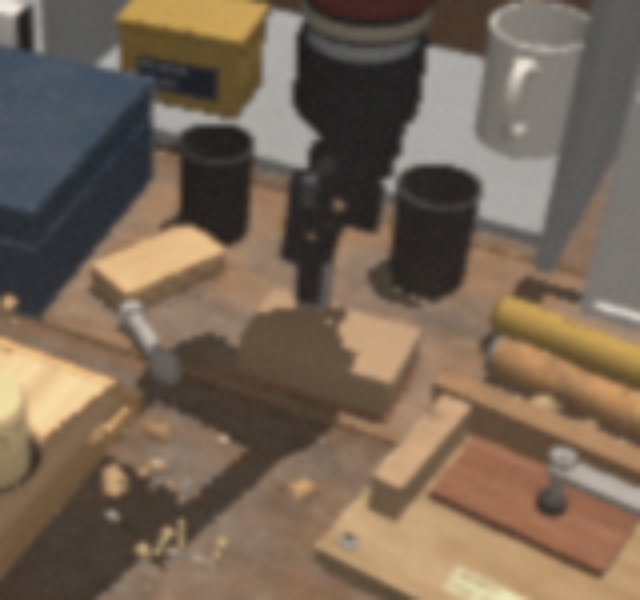

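arm_command(
  steps=[
    [[0, 0.02, 0.001], [0.2, 0, 0], 1],
    [[0, 0.04, 0.001], [0.2, 0, 0], 1],
    [[0, 0.056, 0.001], [0.2, 0, 0], 1],
    [[0, 0.067, 0.001], [0.2, 0, 0], 1],
    [[0, 0.067, 0.001], [0.2, 0, 0], 1],
  ],
)

```text
t: 27.4
tool_pos: [0.6543, -0.0385, 0.0082]
tool_rot: [-1.221, 1.194, -1.191]
contact_force: [-0.3, 0.3, -0.1]
opening: 0.0855
```

arm_command(
  steps=[
    [[0, 0, 0], [0, 0, 0], 1],
    [[0, 0, 0], [0, 0, 0], 0.7],
    [[0, 0, 0], [0, 0, 0], 0.5],
    [[0, 0, 0], [0, 0, 0], 0],
    [[0, 0, 0], [0, 0, 0], 0],
  ],
  force=35,
)

```text
t: 27.9
tool_pos: [0.6553, -0.0386, 0.0095]
tool_rot: [-1.22, 1.193, -1.192]
contact_force: [-0.3, 0.7, 3.8]
opening: 0.0623
```

arm_command(
  steps=[
    [[0, 0, 0], [0, 0, 0], 0],
    [[0, 0, 0], [0, 0, 0], 0],
    [[0, 0, 0], [0, 0, 0], 0],
  ],
)

```text
t: 28.2
tool_pos: [0.6553, -0.0386, 0.0095]
tool_rot: [-1.22, 1.193, -1.192]
contact_force: [0.1, -0.1, 2.0]
opening: 0.0624
```

Run:
```python
from station import ctrl
from h import *
go(ctrl,[.656,-.039,.18],np.radians(1.2))
p=ctrl.get_image("scene"); cv2.imwrite(f"pics/s20.png",cv2.resize(p["img"][100:250,290:450,::-1],None,fx=4.,fy=4))
```

```text
turn [ 0.   0.1 -0. ] norm 0.1
turn [-0.000e+00 -1.799e+02 -1.000e-01] norm 179.9
shift [ 0.0004 -0.1705  0.0006] pos [ 0.6553 -0.0386  0.0095] R [[0.023, -0.001, 1.0], [-1.0, 0.0, 0.023], [-0.0, -1.0, -0.001]] t 28.2 op 0.0624 q [-0.17  0.34  1.67  0.    1.12 -0.2 ] F [ 0.1 -0.1  2. ]
```

View pics/s20.png

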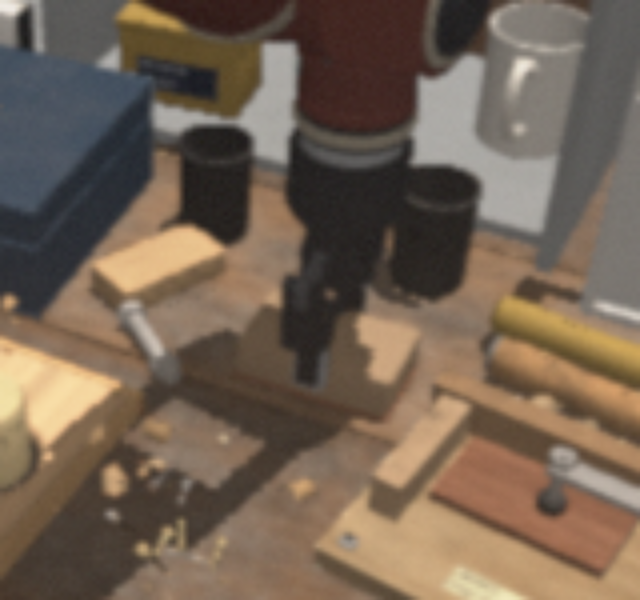

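arm_command(
  steps=[
    [[0, -0.02, 0], [0, 0, 0], 0],
    [[0, -0.05, 0], [0, 0, 0], 0],
    [[0, -0.09, 0], [0, 0, 0], 0],
    [[0, -0.13, 0], [0, 0, 0], 0],
    [[0, -0.17, 0], [0, 0, 0], 0],
  ],
)

```text
t: 28.75
tool_pos: [0.6546, -0.0385, 0.18]
tool_rot: [-1.221, 1.194, -1.191]
contact_force: [1.3, -0.9, -1.3]
opening: 0.0621
```

Run:
```python
from station import ctrl
from h import *
go(ctrl,[.4668,.3126,.18],np.radians(89))
p=ctrl.get_image("scene"); cv2.imwrite(f"pics/s21.png",cv2.resize(p["img"][60:230,260:460,::-1],None,fx=3.5,fy=3.5))
```

```text
turn [  0.1 -87.7  -0.1] norm 87.7
turn [ 0.1 92.3  0.1] norm 92.3
shift [-0.3554  0.0006 -0.1796] pos [ 0.6546 -0.0385  0.18  ] R [[0.023, -0.002, 1.0], [-1.0, 0.001, 0.023], [-0.001, -1.0, -0.002]] t 28.75 op 0.0621 q [-0.17  0.16  1.58  0.    1.4  -0.2 ] F [ 1.3 -0.9 -1.3]
```

View pics/s21.png

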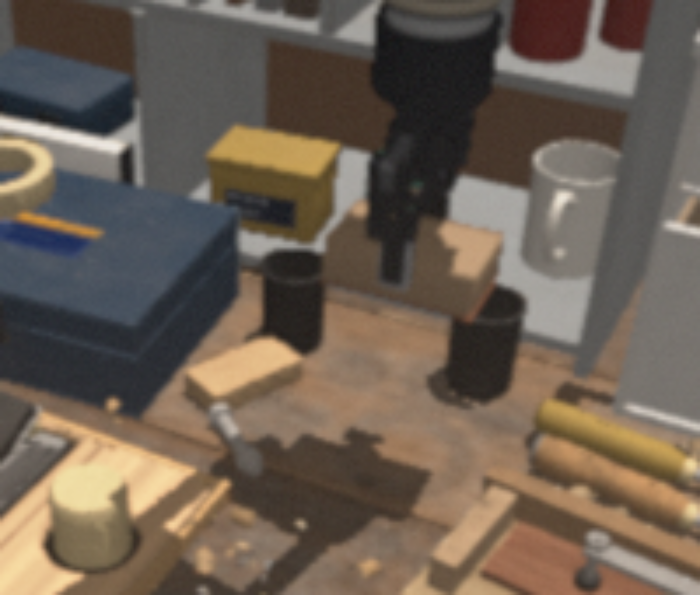

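arm_command(
  steps=[
    [[-0.02, 0, -0.03], [0, -8, 0], 0],
    [[-0.045, 0, -0.065], [0, -16, 0], 0],
    [[-0.075, 0, -0.1], [0, -24, 0], 0],
    [[-0.105, 0, -0.13], [0, -32, 0], 0],
    [[-0.14, 0, -0.16], [0, -40, 0], 0],
  ],
)

```text
t: 29.3
tool_pos: [0.4937, 0.0976, 0.1864]
tool_rot: [-1.466, 0.652, -0.667]
contact_force: [0.2, 0.3, -1.2]
opening: 0.0627
```

Run:
```python
from station import ctrl
from h import *
go(ctrl,[.4668,.3126,.17],np.radians(89))
```

```text
turn [ -0.1 -47.4   0.6] norm 47.4
turn [ -0.7 132.6  -0.2] norm 132.6
shift [-0.1787  0.0157  0.1225] pos [0.4937 0.0976 0.1864] R [[0.664, 0.01, 0.748], [-0.748, -0.002, 0.664], [0.008, -1.0, 0.006]] t 29.3 op 0.0627 q [ 0.05 -0.22  1.94 -0.    1.41 -0.68] F [ 0.2  0.3 -1.2]
```

arm_command(
  steps=[
    [[-0.03, 0, 0.02], [0, -8, 0.1], 0],
    [[-0.06, 0, 0.04], [0, -16, 0.2], 0],
    [[-0.095, 0.003, 0.065], [0, -24, 0.3], 0],
    [[-0.13, 0.006, 0.09], [0, -32, 0.4], 0],
    [[-0.165, 0.01, 0.113], [0, -40, 0.6], 0],
  ],
)

```text
t: 29.8
tool_pos: [0.4681, 0.2977, 0.1751]
tool_rot: [-1.565, 0.111, -0.111]
contact_force: [0.3, 0.1, -1.3]
opening: 0.0625
```

Run:
```python
from station import ctrl
from h import *
go(ctrl,[.4668,.3126,.09],np.radians(89))
```

```text
turn [-0.2 -7.1  0. ] norm 7.1
turn [ -0.  172.9  -0.3] norm 172.9
shift [-0.0033  0.0852  0.0143] pos [0.4681 0.2977 0.1751] R [[0.99, 0.0, 0.141], [-0.141, 0.003, 0.99], [-0.0, -1.0, 0.003]] t 29.8 op 0.0625 q [ 0.43 -0.07  1.83  0.    1.38 -1.  ] F [ 0.3  0.1 -1.3]
```

arm_command(
  steps=[
    [[-0.003, 0.01, 0.01], [0, -7, 0], 0],
    [[-0.003, 0.03, 0.014], [0, -7, 0], 0],
    [[-0.003, 0.055, 0.014], [0, -7, 0], 0],
    [[-0.003, 0.08, 0.014], [0, -7, 0], 0],
    [[-0.003, 0.08, 0.014], [0, -7, 0], 0],
  ],
)

```text
t: 30.3
tool_pos: [0.4636, 0.3106, 0.09]
tool_rot: [-1.572, 0.021, -0.008]
contact_force: [-0.8, -0.2, -2.5]
opening: 0.0625
```

arm_command(
  steps=[
    [[0, 0, 0], [0, 0, 0], 0],
    [[0, 0, 0], [0, 0, 0], 0],
    [[0, 0, 0], [0, 0, 0], 0],
  ],
)

```text
t: 30.6
tool_pos: [0.4644, 0.3109, 0.0914]
tool_rot: [-1.571, 0.02, -0.01]
contact_force: [0.1, 0.2, -1.3]
opening: 0.0626
```

Run:
```python
from station import ctrl
from h import *
go(ctrl,[.4668,.3126,.0185],np.radians(89))
p=ctrl.get_image("scene"); cv2.imwrite(f"pics/s22.png",cv2.resize(p["img"][100:260,140:320,::-1],None,fx=4.,fy=3.7))
```

```text
turn [ 0.  -0.1 -0.4] norm 0.4
turn [  0.6 179.9   0. ] norm 179.9
shift [0.0028 0.0729 0.0018] pos [0.4644 0.3109 0.0914] R [[1.0, -0.006, 0.019], [-0.019, -0.0, 1.0], [-0.006, -1.0, -0.0]] t 30.6 op 0.0626 q [ 0.46  0.03  1.88  0.    1.24 -1.1 ] F [ 0.1  0.2 -1.3]
```

View pics/s22.png

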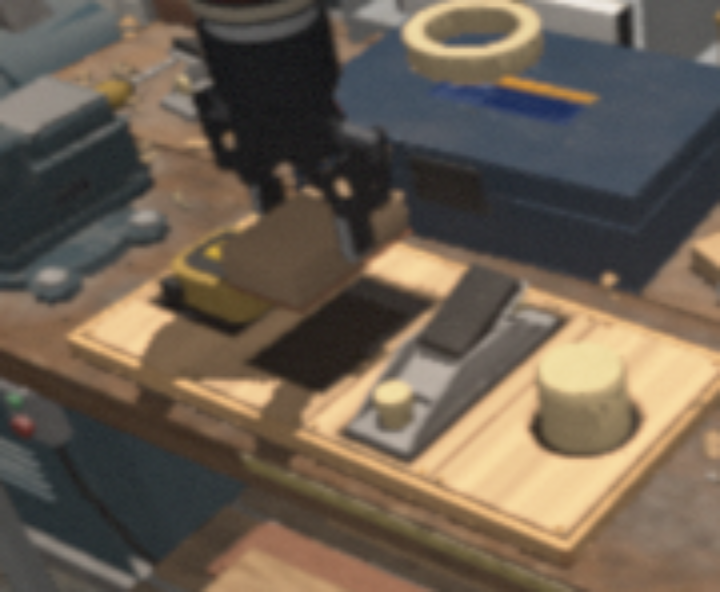

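arm_command(
  steps=[
    [[0.003, 0.015, 0.002], [0, 0, -0.4], 0],
    [[0.003, 0.03, 0.002], [0, 0, -0.4], 0],
    [[0.003, 0.042, 0.002], [0, 0, -0.4], 0],
    [[0.003, 0.05, 0.002], [0, 0, -0.4], 0],
    [[0.003, 0.05, 0.002], [0, 0, -0.4], 0],
  ],
)

```text
t: 31.15
tool_pos: [0.4659, 0.3122, 0.0395]
tool_rot: [-1.573, 0.017, -0.013]
contact_force: [0.1, -0.4, -1.4]
opening: 0.0625
```

Run:
```python
from station import ctrl
from h import *
go(ctrl,[.4668,.3126,.0185],np.radians(89))
p=ctrl.get_image("scene"); cv2.imwrite(f"pics/s23.png",cv2.resize(p["img"][100:260,140:320,::-1],None,fx=4.,fy=3.7))
```

```text
turn [ 0.1 -0.1 -0.1] norm 0.2
turn [  0.2 179.9   0.2] norm 179.9
shift [0.001  0.0209 0.0005] pos [0.4659 0.3122 0.0395] R [[1.0, -0.003, 0.019], [-0.019, -0.002, 1.0], [-0.003, -1.0, -0.002]] t 31.15 op 0.0625 q [ 0.46  0.1   1.9  -0.    1.14 -1.09] F [ 0.1 -0.4 -1.4]
```

View pics/s23.png

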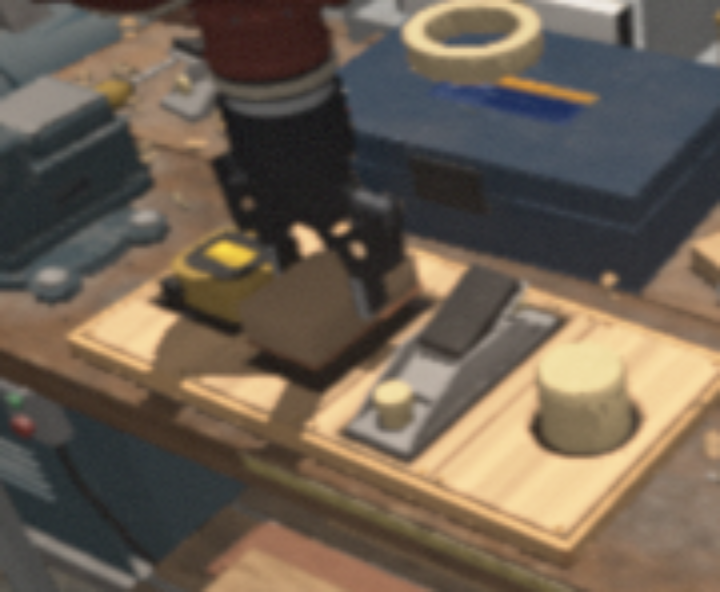

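Centred over the cut-out; lowering the rest slowly.

arm_command(
  steps=[
    [[0.001, 0.004, 0], [0, 0, 0], 0],
    [[0.001, 0.008, 0], [0, 0, 0], 0],
    [[0.001, 0.012, 0], [0, 0, 0], 0],
    [[0.001, 0.016, 0], [0, 0, 0], 0],
    [[0.001, 0.018, 0], [0, 0, 0], 0],
  ],
)

```text
t: 31.7
tool_pos: [0.4673, 0.3124, 0.0219]
tool_rot: [-1.572, 0.016, -0.014]
contact_force: [-0.4, 0.4, -1.4]
opening: 0.0622
```

arm_command(
  steps=[
    [[0, 0.001, 0], [0, 0, 0], 0],
    [[0, 0.002, 0], [0, 0, 0], 0],
    [[0, 0.003, 0], [0, 0, 0], 0],
    [[0, 0.003, 0], [0, 0, 0], 0],
  ],
)

```text
t: 32.1
tool_pos: [0.4673, 0.3123, 0.0189]
tool_rot: [-1.572, 0.016, -0.013]
contact_force: [0.4, -0.6, -1.1]
opening: 0.0623
```

Run:
```python
from station import ctrl
from h import *
go(ctrl,[.4668,.3126,.0185],np.radians(89))
p=ctrl.get_image("scene"); cv2.imwrite(f"pics/s24.png",cv2.resize(p["img"][100:260,140:320,::-1],None,fx=4.,fy=3.7))
```

```text
turn [ 0.1 -0.1 -0.1] norm 0.1
turn [1.000e-01 1.799e+02 1.000e-01] norm 179.9
shift [-0.0005  0.0004  0.0002] pos [0.4673 0.3123 0.0189] R [[1.0, -0.002, 0.019], [-0.019, -0.001, 1.0], [-0.002, -1.0, -0.002]] t 32.1 op 0.0623 q [ 0.46  0.14  1.91 -0.    1.1  -1.09] F [ 0.4 -0.6 -1.1]
```

View pics/s24.png

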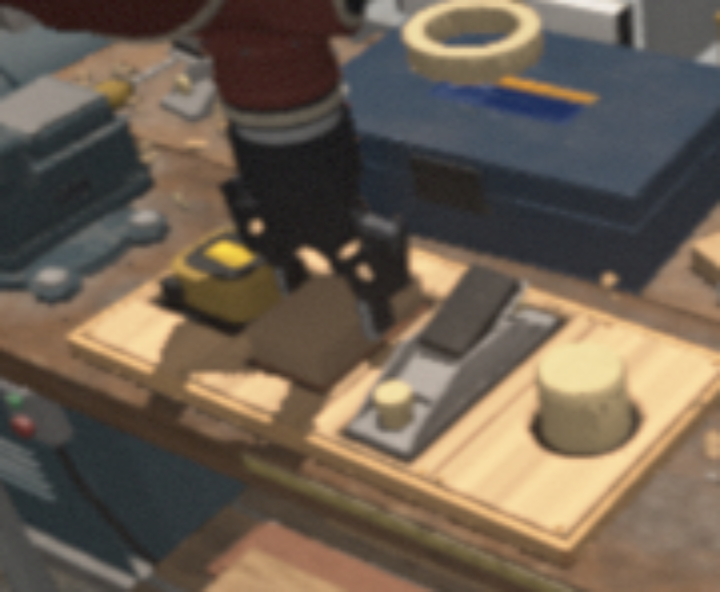

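arm_command(
  steps=[
    [[0, 0.001, 0], [0, 0, 0], 0],
    [[0, 0.001, 0], [0, 0, 0], 0],
    [[0, 0.001, 0], [0, 0, 0], 0.8],
    [[0, 0.001, 0], [0, 0, 0], 0.88],
    [[0, 0.001, 0], [0, 0, 0], 0.88],
  ],
)

```text
t: 32.65
tool_pos: [0.4674, 0.3124, 0.018]
tool_rot: [-1.572, 0.016, -0.014]
contact_force: [-0.6, 1.0, 0.2]
opening: 0.0751
```

arm_command(
  steps=[
    [[0, 0, 0], [0, 0, 0], 0.88],
    [[0, -0.03, 0], [0, 0, 0], 0.88],
    [[0, -0.07, 0], [0, 0, 0], 0.88],
    [[0, -0.11, 0], [0, 0, 0], 1],
    [[0, -0.15, 0], [0, 0, 0], 1],
  ],
)

```text
t: 33.15
tool_pos: [0.4673, 0.3125, 0.1693]
tool_rot: [-1.572, 0.016, -0.014]
contact_force: [0.9, -0.3, 0.1]
opening: 0.0853
```

Run:
```python
from station import ctrl
from h import *
go(ctrl,[.45,-.1,.25],np.radians(89))
```

```text
turn [ 0.1 -0.1 -0.1] norm 0.1
turn [1.000e-01 1.799e+02 1.000e-01] norm 179.9
shift [-0.0097 -0.0801 -0.4129] pos [0.4673 0.3125 0.1693] R [[1.0, -0.002, 0.019], [-0.019, -0.001, 1.0], [-0.001, -1.0, -0.001]] t 33.15 op 0.0853 q [ 0.46 -0.05  1.82 -0.    1.37 -1.09] F [ 0.9 -0.3  0.1]
```

Moving aside for a clear top view.

arm_command(
  steps=[
    [[0, -0.03, -0.03], [0, 0, 0], 1],
    [[0, -0.06, -0.08], [0, 0, 0], 1],
    [[0, -0.08, -0.13], [0, 0, 0], 1],
    [[0, -0.08, -0.18], [0, 0, 0], 1],
    [[0, -0.08, -0.23], [0, 0, 0], 1],
  ],
)

```text
t: 33.65
tool_pos: [0.4636, 0.0924, 0.2513]
tool_rot: [-1.572, 0.012, -0.016]
contact_force: [1.1, 0.5, 0.1]
opening: 0.0857
```

arm_command(
  steps=[
    [[0, 0, -0.05], [0, 0, 0], 1],
    [[0, 0, -0.1], [0, 0, 0], 1],
    [[0, 0, -0.15], [0, 0, 0], 1],
    [[0, 0, -0.18], [0, 0, 0], 1],
    [[0, 0, -0.18], [0, 0, 0], 1],
  ],
)

```text
t: 34.15
tool_pos: [0.46, -0.0909, 0.2515]
tool_rot: [-1.573, 0.017, -0.02]
contact_force: [-0.5, 0.3, -0.9]
opening: 0.0852
```

Run:
```python
from station import ctrl
from h import *
go(ctrl,[.45,-.1,.25],np.radians(89))
p=ctrl.get_image("top"); cv2.imwrite(f"pics/t25.png",cv2.resize(p["img"][180:270,155:335,::-1],None,fx=4.4,fy=4.4))
q=ctrl.get_image("scene"); cv2.imwrite(f"pics/s25.png",cv2.resize(q["img"][130:260,150:340,::-1],None,fx=4.,fy=4))
I=p["img"]
# expected footprints: overlay of insert centres at item heights
for n,c,z in [("tin",(.4627,.1113),.064),("plane",(.4645,.2126),.014),("cork",(.4668,.3126),.043),("tape",(.473,.411),.045)]:
    print(n,(w2p(p,[[*c,z]])[0]).round(1))
for k in "block_plane sanding_block tape_measure wax_tin".split():
    print(k,[(b["position"],round(b["confidence"],2)) for b in ctrl.boxes_of(p,k)])
```

```text
turn [ 0.1 -0.3  0.1] norm 0.4
turn [ -0.2 179.7   0.2] norm 179.7
shift [-0.0098  0.0015 -0.0094] pos [ 0.46   -0.0909  0.2515] R [[1.0, 0.002, 0.023], [-0.023, -0.002, 1.0], [0.002, -1.0, -0.002]] t 34.15 op 0.0852 q [-0.35 -0.35  1.94 -0.    1.55 -1.9 ] F [-0.5  0.3 -0.9]
tin [295.8 222.9]
plane [258.9 224.2]
cork [219.8 222.9]
tape [182.4 220.9]
block_plane []
sanding_block [([224.3, 219.7], 0.84), ([227.1, 237.2], 0.26)]
tape_measure [([222.4, 181.9], 0.85), ([235.8, 183.7], 0.16)]
wax_tin [([222.9, 296.0], 0.6)]
```

View pics/t25.png

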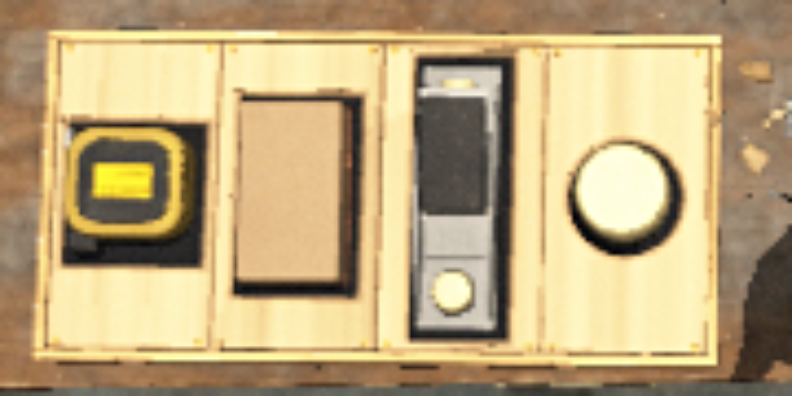

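View pics/s25.png

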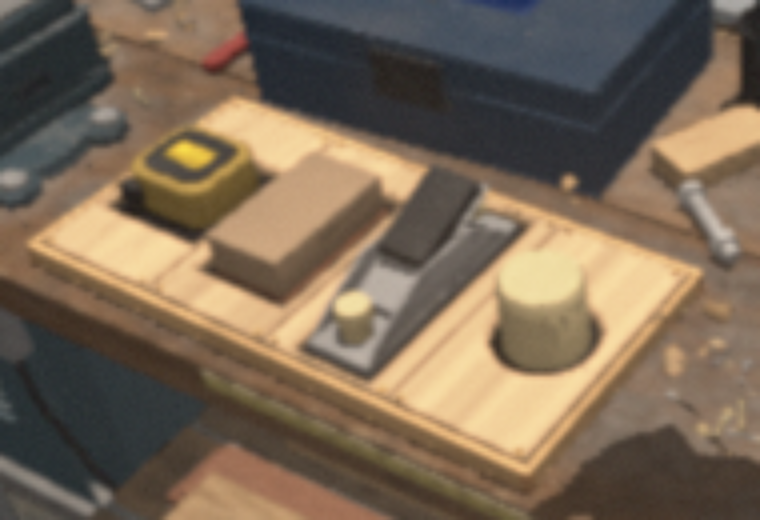

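All four tools sit flat in their own cut-outs: tape, cork, plane and tin at columns 182, 220, 259 and 296. The fitted positions agree with the picture to within about 1.5 px, and the arm is clear. Handing in.

Run:
```python
from station import ctrl
o=ctrl.get_obs(); print(o["t"],abs(o["dq"]).max())
print(ctrl.finish_job())
```

```text
34.45 0.0022789820235825905
the job is handed in; nothing more can be done
None
```

All four tools are back in their own cut-outs, and I handed the job in at about 34.5 s of the 102 s. No verdict was reported.

I placed the wax tin, tape measure, block plane and sanding block in that order. Each was lowered slowly to its cut-out floor and released there, and the arm then moved clear.

**Final checks:**
- **Position:** In the last pictures all four tools lie upright and flat in the right cut-outs. The networks' positions for the tin, tape and sanding block agreed with the expected ones to about 1.5 px (roughly 4 mm).
- **Height:** The tool height at release matched each tool's expected seated height to about 1 mm.
- **Release and robot:** The gripper was open and clear of everything, and the arm was at rest.

**Checks that failed or disagreed:**
- The network did not find the block plane in the last top view, so I judged its seating from both pictures and the touchdown force alone.
- Earlier, the network also gave some low-confidence false positives, for example the sanding block and wax tin being mistaken for other things. I discarded those against the picture.

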